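Load keyed optic holders into the beam module and snap its frame shut

ROBOT

A 6-joint arm with a two-finger parallel gripper is mounted at the origin on the work surface. World frame = base frame: x ahead of the robot, y to its left, z up, the work surface at z = 0. Lengths are in m, angles in rad, forces in N, time in s.
With the tool pointing down it reaches from about 0.325 to 0.75 m from the base axis. Payload 7.6 kg.
Tool frame: the origin (TCP) lies midway between the tips of the shut fingers; the grasp point (between the pads) lies 19 mm behind it; z points along the fingers, x is the direction in which the jaws open and shut, and the axes are right-handed (so a half turn about z gives the same grasp; the last joint's range is limited). The gripper opens to 85 mm and grips with 20 to 120 N. Pads are 22 mm wide; open, the fingers measure 114 mm over their backs; the gripper's body (76 mm by 85 mm) begins 54 mm behind the grasp point. The pads swing forward as they close: fully open they stand 13 mm farther back than shut.
Start: joints at [-1.347, 0.052, 1.401, -0, 1.689, -0.07], TCP at [0.152, -0.503, 0.231] pointing down, gripper open.
Joint ranges: [-2.9, 2.9], [-0.91, 2.17], [0.12, 2.37], [-1.06, 4.2], [0.26, 2.73], [-2.93, 2.93]. Speed limits (rad/s): [2.57, 2.57, 3.01, 3.14, 3.14, 3.14].

INTERFACE

Orientations are given as a unit quaternion [x, y, z, w].
In Python, from rig import manip gives the robot as it stands. The module is installed in compiled form; this text tells all that it offers.
- The arm moves only by the tool arm_command, never from a script. Its argument "commands" is a list that holds one entry, the list of rows, each a list of 6 numbers: the shift along the tool's x, y, z in cm, then the turn, a rotation vector about the tool's x, y, z in degrees. In form: [[[x, y, z, wx, wy, wz], ...]]. A call has 1 to 10 rows; each row shifts and turns the pose as measured when the row begins, along the tool's axes as they then stand; what a row does not reach is not made up. A row lasts 1/12 s, in which the tool goes at most 41.7 mm and 7.16 degrees, less where a joint would pass 70% of its speed; a pose out of reach is approached as far as the arm can. A call is refused whole if a number of a shift passes 4.17 or a number of a turn 7.16, either way. A call with a gripper value outside its range is refused whole. "hand" is the closure in counts, from 0 (fully open) to 255 (shut), set as the call begins (left out, the last holds). The fingers move at their own pace and stop on an object; "newtons" is the grip in N (left out, the last holds). Time passes only in rows, so rows that do not move let the fingers close. It gives the time, the measured TCP pose, the force and the opening at its end, in the units of the state.
- manip.observe(): the state, without advancing time (a new reading comes with each control period).
- manip.get_image(name): name is "scene" or "top" or "wrist"; returns the picture (400x640x3 uint8, blue, green, red); there is no depth.
- manip.calibration(name): a dict with "K" (3x3 intrinsics, pixels), "view" (4x4, takes a point from world to camera coordinates); the wrist camera has in their place "T_tool_cam" (4x4, takes a point from camera to tool coordinates, whose origin is the TCP and whose axes are the tool frame's). Camera axes: x right, y down, z forward; pixel columns grow to the right and rows downward; lengths in m; the calibration is good to about 2 mm. The wrist camera is an equidistant fisheye: a pixel r from the principal point sees the ray r / f radians off the axis. A picture is of the moment at which its call begins: read the wrist's pose just before it. calibration takes no time and is no camera call.
- manip.hand_in(): hands the job in, once; it reports no verdict.
The state is a dict: "time": time; "qpos": joint angles; "dq": joint speeds; "joint_torque": joint torques, N m; "position": TCP position; "eef_rot": TCP orientation; "force": force on the tool from outside, world axes, zero at the start; "wrist_torque": the same for the moment, N m; "opening": opening from 0.0 (shut) to 1.0 (fully open).
Only numpy, scipy, OpenCV 4.12 (cv2) and the standard library are available. Lean on these libraries where they do the work, as an engineer would, in place of code of your own. Each camera call takes 0.05 s, during which the arm holds its last target.

TASK

Take the two grey dust plugs out of the beam module's bores and stand each upright in a loose steel ring of its own, down to its collar. Load every optic holder from the black rack into a bore of the module (any bore), turned so that its key enters the keyway and it goes fully home with its collar on the plate. Then, when all are in, swing the hinged retaining frame over and press it down until the catch holds it shut; do not disturb the other things on the table.

Things in the scene. Friction and masses are not known exactly. Their poses are not given: they have to be found in the camera images.
- optic1_mid (a point): keyed optic holder 1, may be absent (None). 126 mm tall: steel shank 24 mm across, 60 mm long, with one key along it; collar 54 mm across, 6 mm thick, dark mark over the key; grey upright optic plate 36 mm wide (x) by 14 mm thick (y), 60 mm tall, glass window low down. Point: on the axis, 63 mm above the tip, 3 mm above the collar's underside, 63 mm below the top. x: key's side, z: up.
- optic2_mid (a point): keyed optic holder 2, same as 1, may be absent. Holders weigh about 160 g and hang upright by the collar in the rack, turned -0.4 to 1.3 rad from the rack's x. Grip the optic plate across its thickness (y), near its top. The shank's lowest 10 mm taper to 17 mm across; the key is 8 mm wide, stands out to 19 mm from the axis, and begins 13 mm above the tip (5 mm wide lead-in from 8 mm).
- optic3_mid (a point): keyed optic holder 3, same as 1, may be absent (None).
- rack: fixed black plastic rack, 74 mm (x) by 250 mm (y), top at 75 mm, with three 43 mm square holes through its top, at y = -85, 0 and +85 mm, in which the holders hang. Origin: centre of its underside on the table.
- module: fixed beam module: aluminium top plate 122 mm (x from -72 to +50 mm) by 280 mm (y), top face 75 mm above the table; three keyed bores on its y axis at y = +90, 0 and -90 mm; a catch housing in the middle of its front (+x) side, x 68 to 90 mm, 80 mm tall. Origin: on the table under the middle bore; x points away from the frame's hinge, z up.
- boreA (a point): centre of the mouth of the +y (y = +90 mm) keyed bore, level with the module's top plate. Round hole 26.4 mm across through the 20 mm plate, with one keyway 11 mm wide reaching 21 mm from the axis; x points along the keyway (30 degrees from the module's x towards its y), z up. A holder that is home has its collar on the plate, its half-way point 3 mm above this point.
- boreB (a point): centre of the mouth of the middle keyed bore, level with the module's top plate. Round hole 26.4 mm across through the 20 mm plate, with one keyway 11 mm wide reaching 21 mm from the axis; x points along the keyway (along the module's x), z up. A holder that is home has its collar on the plate, its half-way point 3 mm above this point.
- boreC (a point): centre of the mouth of the -y (y = -90 mm) keyed bore, level with the module's top plate. Round hole 26.4 mm across through the 20 mm plate, with one keyway 11 mm wide reaching 21 mm from the axis; x points along the keyway (-30 degrees from the module's x, away from its y), z up. A holder that is home has its collar on the plate, its half-way point 3 mm above this point.
- plug1_mid (a point): grey plastic dust plug, 110 mm tall, 80 g: round shank 22 mm across and 60 mm long (tapered foot), collar 44 mm across and 5 mm thick, round head 24 mm across and 45 mm tall to grip. No key. This point is half-way up: 55 mm above its lower tip, 5 mm below the collar's underside; z up. At the start in the middle bore (B), collar on the plate.
- plug2_mid (a point): second dust plug, the same as plug 1. At the start in bore C, collar on the plate.
- ring1: loose steel ring (thick tube) standing on the table, 64 mm outside, 27 mm inside, 66 mm tall, 700 g. Origin: centre of its underside, z up. May get knocked aside. With the plug fully down, the plug's collar rests on the ring's top, the plug's half-way point 61 mm above this origin.
- ring2: second loose steel ring, the same as ring 1.
- frame (a joint): angle of the grey retaining frame: 0 = shut (level over the collars), grows as it swings up and back; 1.75 to 2.0 rad (leaning back, open) at the start. Stiff hinge: it stays where it is left, 1 to 3 N at its front bar move it. At about 0.11 to 0.06 rad it must be pushed past a sprung catch with about 8 N on the front bar; then it goes easily down to a hard stop at 0, and the catch holds it.
- hinge (a point): middle of the frame's hinge axis, 88 mm above the table, 62 mm behind (-x of) the middle bore; the axis runs along the module's y. The frame is 8 mm thick (axis at mid-thickness), 124 mm deep from the axis, 270 mm wide, with three openings that clear the optic plates.
- frame_bar (a point): middle of the frame's front bar (16 mm wide), on its outer face (the upper one when shut), 116 mm out from the hinge axis. x runs outwards from the hinge, z is the outer face's normal (up when shut). Press here to shut it.
- mouse: computer mouse, bystander, 100 mm long.
- driver: screwdriver, bystander, lying, 170 mm long.
- spare_post: plain steel post standing, bystander, 25 mm across, 75 mm tall.
- lens_cap: black lens cap, bystander, 50 mm across, 16 mm tall.
- post_base: small black post base, bystander, 75 by 50 mm, 40 mm tall.
Things that resemble listed ones, but are neither listed nor needed, are in the scene too. What is shaped like the part that bears plug1_mid but orange or yellow is not meant.

How it is judged:
By the outcome, as a careful person would: the job done as asked, in the order asked, and still so for the second after the job is handed in, with the robot touching nothing.
Of optic1, optic2, optic3 only 2 to 3 are there at a start; the rules pass over those that are not, and their reading is None.
At some moment in a run one of ring1, ring2 may be knocked a few centimetres aside while the robot is not near it.
It also fails if it takes over 210 s, if anything falls off the work surface, if the arm or the gripper's body presses on something with over 40 N, if the wrist force passes 120 N, or if a joint passes its speed limit or range.

## Working session

There is one attempt and no reset: what is moved stays moved. The work goes in short steps, Python scripts to look and compute and a tool call to move; the robot and the scene stay as the last step left them, time stands still between calls to the robot, and variables do not carry over. Pictures are saved under pics/ and viewed, and the job is handed in when it is done.

Besides the shell and the picture viewer there is one more tool, called as name(argument=value, ...) on one line, values as JSON. arm_command: Moves the arm, as the interface text tells. Its arguments: {"type":"object","properties":{"commands":{"type":"array"},"hand":{"type":"number"},"newtons":{"type":"number"}},"required":["commands"]}

```bash
mkdir -p pics; cat > h.py <<'E'
import numpy as np, cv2
from rig import manip
from scipy.spatial.transform import Rotation as R
def snap(n,name):
    im=manip.get_image(n); cv2.imwrite('pics/'+name+'.png',im); return im
E
python3 - <<'E'
from h import *
print(manip.observe())
for n in ["scene","top","wrist"]:
    snap(n,n+'0'); print(n,manip.calibration(n))
E
```

```text
{'time': 0.0, 'qpos': array([-1.34729847e+00,  5.28728706e-02,  1.40171587e+00, -1.63143050e-05,
        1.68860357e+00, -7.03353852e-02]), 'dq': array([-1.41721700e-03, -4.55081372e-04, -6.59299610e-04,  1.11998979e-04,
       -7.92898406e-05, -6.40210104e-04]), 'joint_torque': array([ 4.09116055e-04, -3.81667471e+01, -3.60189557e+01,  7.87941531e-05,
        6.18699487e-03,  1.03029947e-05]), 'position': array([ 0.15198589, -0.50220782,  0.230458  ]), 'eef_rot': array([ 8.03000823e-01, -5.95977381e-01, -6.12450649e-04, -5.14488401e-04]), 'force': array([0.11960619, 0.19933113, 0.8624593 ]), 'wrist_torque': array([-0.01974653,  0.03653838,  0.03186243]), 'opening': 1.0029115150621792}
scene {'K': array([[470.38009169,   0.        , 315.87252338],
       [  0.        , 470.38009169, 200.66087859],
       [  0.        ,   0.        ,   1.        ]]), 'view': array([[-0.06389505,  0.99795271, -0.00279346,  0.02199927],
       [ 0.7942276 ,  0.04915605, -0.60562877, -0.37219147],
       [-0.60425156, -0.04091532, -0.79574242,  1.53533765],
       [ 0.        ,  0.        ,  0.        , 
[... 257 characters left out ...]
[-0.98499583, -0.00999632, -0.17228838,  0.53238215],
       [ 0.17233372, -0.0038601 , -0.98503106,  1.22703227],
       [ 0.        ,  0.        ,  0.        ,  1.        ]])}
wrist {'K': array([[309.70691629,   0.        , 324.08016515],
       [  0.        , 309.70691629, 197.39151085],
       [  0.        ,   0.        ,   1.        ]]), 'T_tool_cam': array([[ 9.99999869e-01, -5.12639673e-04,  8.20972651e-06,
        -3.83184894e-04],
       [ 4.86980159e-04,  9.54711067e-01,  2.97534103e-01,
        -7.58125861e-02],
       [-1.60365702e-04, -2.97534060e-01,  9.54711191e-01,
        -1.42363961e-01],
       [ 0.00000000e+00,  0.00000000e+00,  0.00000000e+00,
         1.00000000e+00]])}
```

View pics/scene0.png

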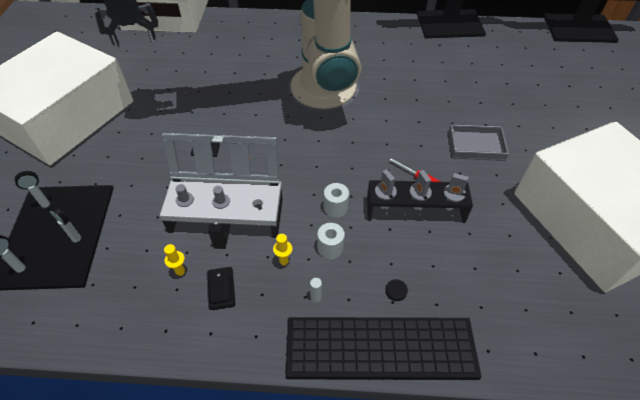

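View pics/top0.png

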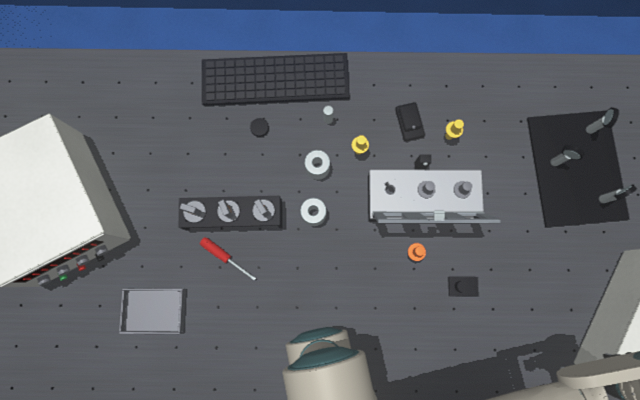

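View pics/wrist0.png

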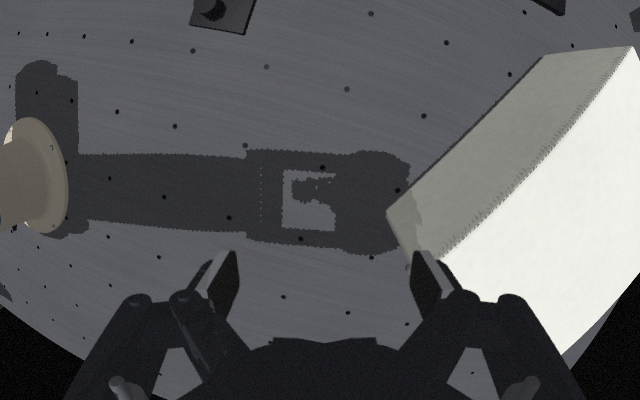

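Top view: module at right, with bore A empty (389,188) and plugs at B (427,188) and C (464,188). The rack at left holds three holders (194,210), (229,210), (264,210). There are two steel rings at (317,163) and (313,211), and the yellow/orange decoys are not meant. Next, coarse positions.

```bash
cat >> h.py <<'E'
def ray(n,u,v):
    c=manip.calibration(n);K=c['K'];V=c['view']
    d=V[:3,:3].T@np.linalg.solve(K,[u,v,1.]); o=-V[:3,:3].T@V[:3,3]; return o,d/np.linalg.norm(d)
def onz(o,d,z): return o+d*(z-o[2])/d[2]
def wray(pix,pos,q):
    c=manip.calibration('wrist');K=c['K'];T=c['T_tool_cam']
    dx=(np.asarray(pix,float)-[K[0,2],K[1,2]])/K[0,0]; r=np.linalg.norm(dx)
    d=np.array([*(dx/max(r,1e-9)*np.sin(r)),np.cos(r)])
    Rt=R.from_quat(q).as_matrix()
    return Rt@T[:3,3]+pos, Rt@T[:3,:3]@d
def wpix(p,pos,q):
    c=manip.calibration('wrist');K=c['K'];T=c['T_tool_cam']
    t=R.from_quat(q).as_matrix().T@(np.asarray(p)-pos); m=T[:3,:3].T@(t-T[:3,3])
    th=np.arctan2(np.hypot(m[0],m[1]),m[2]); s=th/np.hypot(m[0],m[1])
    return K[0,0]*s*m[0]+K[0,2],K[0,0]*s*m[1]+K[1,2]
def tri(rays):
    A=np.zeros((3,3));b=np.zeros(3)
    for o,d in rays:
        P=np.eye(3)-np.outer(d,d);A+=P;b+=P@o
    x=np.linalg.solve(A,b); return x,[np.linalg.norm((np.eye(3)-np.outer(d,d))@(x-o))*1000 for o,d in rays]
def go(p,yaw=None,ax=None):
    """remaining shift in tool axes (cm) and rotvec (deg); yaw = world angle (deg) of tool x, tool down"""
    s=manip.observe(); Rt=R.from_quat(s['eef_rot'])
    sh=Rt.inv().apply(np.asarray(p)-s['position'])*100
    out='shift cm %s |%.1f| rows %.1f'%(np.round(sh,2),np.linalg.norm(sh),np.linalg.norm(sh)/4.17)
    if yaw is not None:
        a=np.radians(yaw); x=np.array([np.cos(a),np.sin(a),0]);z=np.array([0,0,-1.]);y=np.cross(z,x)
        G=R.from_matrix(np.c_[x,y,z]); rv=(Rt.inv()*G).as_rotvec(degrees=True)
        out+=' turn %s'%np.round(rv,2)
    print(out)
def st():
    s=manip.observe(); Rm=R.from_quat(s['eef_rot']).as_matrix()
    print('t %.2f pos %s yaw %.2f tilt %.2f F %s op %.3f'%(s['time'],np.round(s['position'],4),np.degrees(np.arctan2(Rm[1,0],Rm[0,0])),np.degrees(np.arccos(-Rm[2,2])),np.round(s['force'],1),s['opening'])); return s
E
python3 - <<'E'
from h import *
for nm,u,v,z in [('A',389,188,.075),('Bplugtop',427,186,.125),('Cplugtop',464,186,.125),('r1',317,161,.066),('r2',313,210,.066),('o1',194,212,.081),('o2',229,210,.081),('o3',264,210,.081)]:
    print(nm,np.round(onz(*ray('top',u,v),z),3))
for n,box in [('top',(170,130,500,290)),('scene',(140,120,500,310))]:
    im=cv2.imread('pics/%s0.png'%n); a,b,c,d=box; w=cv2.resize(im[b:d,a:c],None,fx=800/(c-a),fy=800/(c-a),interpolation=cv2.INTER_CUBIC); cv2.imwrite('pics/%s0c.png'%n,w)
E
```

```text
A [ 0.547 -0.129  0.075]
Bplugtop [ 0.543 -0.215  0.125]
Cplugtop [ 0.544 -0.304  0.125]
r1 [0.617 0.052 0.066]
r2 [0.491 0.06  0.066]
o1 [0.481 0.353 0.081]
o2 [0.487 0.267 0.081]
o3 [0.488 0.18  0.081]
```

View pics/top0c.png

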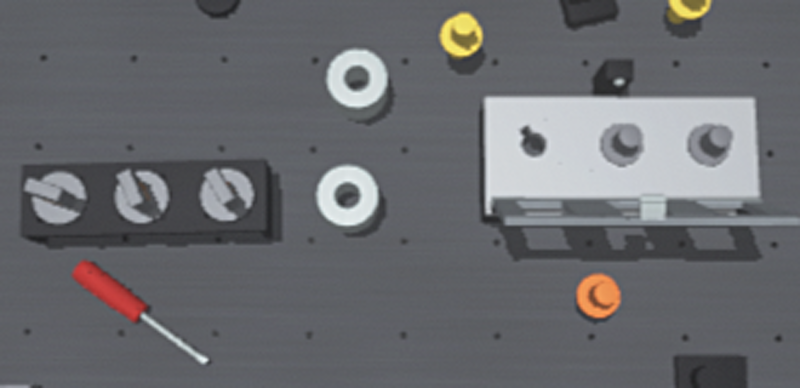

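View pics/scene0c.png

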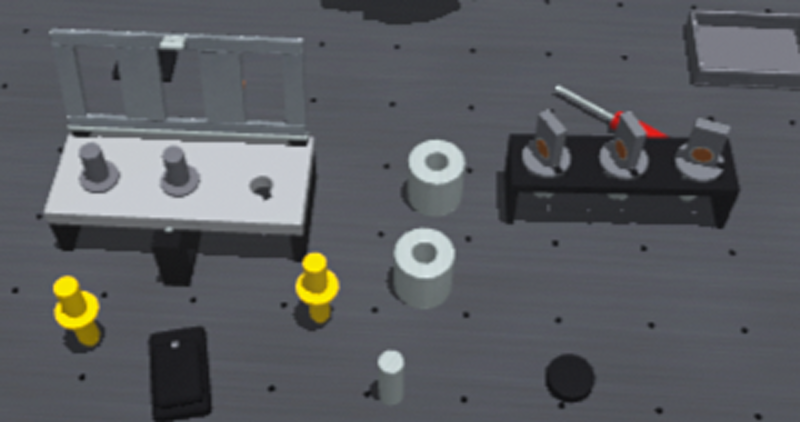

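The crops show A empty with its keyway up-left at (532,140), plain grey plugs at B (625,142) and C (712,142), and the frame open behind them. Next I move over the module for a wrist look.

```bash
python3 - <<'E'
from h import *
go([.56,-.215,.32],-90)
E
```

```text
shift cm [-15.69 -47.37  -8.91] |50.7| rows 12.2 turn [1.000e-02 7.000e-02 1.683e+01]
```

arm_command(commands=[[[0,0,-2,0,0,5.6],[0,0,-3,0,0,5.6],[0,0,-4,0,0,5.6]]])

```text
time: 0.4
position: [0.1514, -0.4996, 0.3118]
eef_rot: [-0.704, 0.71, 0.01, 0.006]
force: [0.8, 0.3, 1.0]
opening: 1.002
```

```bash
python3 - <<'E'
from h import *
st();go([.56,-.215,.32],-90)
E
```

```text
t 0.40 pos [ 0.1514 -0.4996  0.3118] yaw -90.48 tilt 1.29 F [0.8 0.3 1. ] op 1.002
shift cm [-28.81 -40.62  -0.4 ] |49.8| rows 11.9 turn [ 0.29  1.26 -0.47]
```

arm_command(commands=[[[-2.2,-3.1,0,0,0,0],[-2.2,-3.1,0,0,0.5,0],[-2.2,-3.1,0,0,0.5,0],[-2.2,-3.1,0,0,0,0],[-2.2,-3.1,0,0,0,0],[-2.2,-3.1,0,0,0,0],[-2.2,-3.1,0,0,0,0],[-2.2,-3.1,0,0,0,0],[-2.2,-3.1,0,0,0,0],[-2.2,-3.1,0,0,0,0]]])

```text
time: 1.23
position: [0.4729, -0.2812, 0.3187]
eef_rot: [-0.697, 0.717, -0.003, -0.005]
force: [0.5, -1.6, 0.3]
opening: 1.002
```

```bash
python3 - <<'E'
from h import *
st();go([.56,-.215,.32],-90)
E
```

```text
t 1.23 pos [ 0.4729 -0.2812  0.3187] yaw -91.68 tilt 0.62 F [ 0.5 -1.6  0.3] op 1.002
shift cm [-6.87 -8.51 -0.22] |10.9| rows 2.6 turn [ 0.15 -0.6  -1.68]
```

arm_command(commands=[[[-2.3,-2.8,0,0,-0.3,-0.8],[-2.3,-2.8,0,0,-0.3,-0.8],[-2.0,-2.6,0,0,0,0],[0,0,0,0,0,0]]])

```text
time: 1.57
position: [0.5634, -0.2073, 0.3147]
eef_rot: [0.71, -0.705, -0.003, 0.001]
force: [-1.3, -0.2, -0.1]
opening: 1.0
```

```bash
python3 - <<'E'
from h import *
st();go([.56,-.215,.32],-90)
s=manip.observe(); snap('wrist','w1'); np.save('w1.npy',np.r_[s['position'],s['eef_rot']]); st()
E
```

```text
t 1.57 pos [ 0.5634 -0.2073  0.3147] yaw -89.61 tilt 0.40 F [-1.3 -0.2 -0.1] op 1.000
shift cm [ 0.77  0.35 -0.54] |1.0| rows 0.2 turn [0.34 0.22 0.39]
t 1.62 pos [ 0.562  -0.2089  0.3148] yaw -89.68 tilt 0.42 F [-0.7 -0.3  0.7] op 1.000
```

View pics/w1.png

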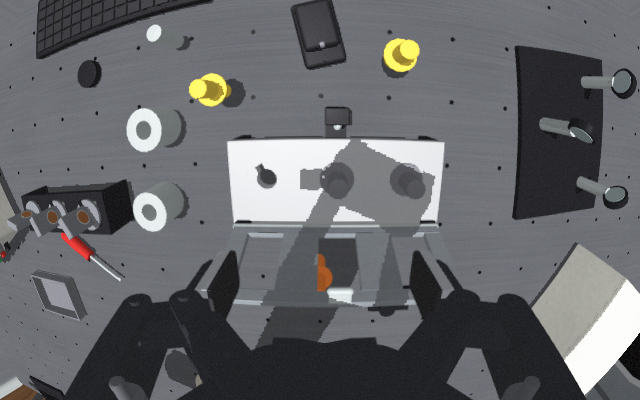

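Wrist view: module plate with front corners at (229,141) and (443,141), bore A at (266,177), plug B at (337,180) and plug C at (410,178). The rings are at (144,130) and (150,212). I'll settle, take this view again, then a second view shifted sideways.

arm_command(commands=[[[0,0,0,0,0,0],[0,0,0,0,0,0],[0,0,0,0,0,0]]])

```text
time: 1.87
position: [0.5609, -0.2101, 0.3142]
eef_rot: [0.709, -0.705, -0.004, 0.002]
force: [-0.3, -0.2, -0.1]
opening: 0.998
```

```bash
cat >> h.py <<'E'
def wsnap(name):
    s=manip.observe(); im=snap('wrist',name); np.save(name+'.npy',np.r_[s['position'],s['eef_rot']]); return im
def W(name,u,v):
    a=np.load(name+'.npy'); return wray((u,v),a[:3],a[3:])
E
python3 - <<'E'
from h import *
st();wsnap('w2');st()
E
```

```text
t 1.87 pos [ 0.5609 -0.2101  0.3142] yaw -89.74 tilt 0.51 F [-0.3 -0.2 -0.1] op 0.998
t 1.92 pos [ 0.5608 -0.2102  0.3143] yaw -89.76 tilt 0.50 F [ 0.2 -0.7 -0.3] op 0.995
```

arm_command(commands=[[[-3.5,0,1,0,0,0],[-3.5,0,1,0,0,0],[-3.5,0,1,0,0,0],[0,0,0,0,0,0],[0,0,0,0,0,0],[0,0,0,0,0,0]]])

```text
time: 2.42
position: [0.557, -0.1077, 0.285]
eef_rot: [-0.704, 0.71, 0.002, -0.002]
force: [-0.4, -0.3, 0.3]
opening: 1.001
```

```bash
python3 - <<'E'
from h import *
st();wsnap('w3');st()
for n in ['w2','w3']:
    im=cv2.imread('pics/%s.png'%n)[100:250]; print(im.shape)
    cv2.imwrite('pics/%sc.png'%n,cv2.resize(im[:,100:500],None,fx=2,fy=2,interpolation=cv2.INTER_CUBIC))
E
```

```text
t 2.42 pos [ 0.557  -0.1077  0.285 ] yaw -90.45 tilt 0.29 F [-0.4 -0.3  0.3] op 1.001
t 2.47 pos [ 0.557  -0.1082  0.2853] yaw -90.49 tilt 0.27 F [-0.3 -0.7  0.9] op 1.001
(150, 640, 3)
(150, 640, 3)
```

View pics/w2c.png

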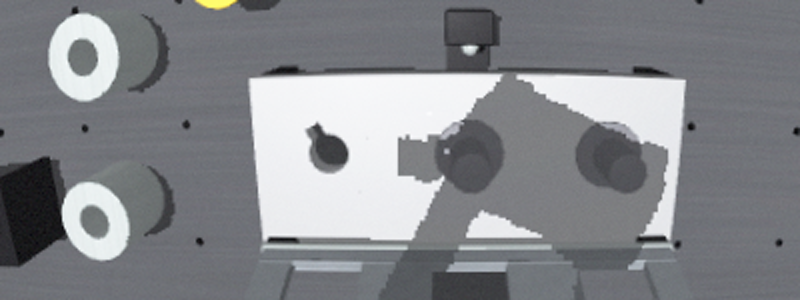

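View pics/w3c.png

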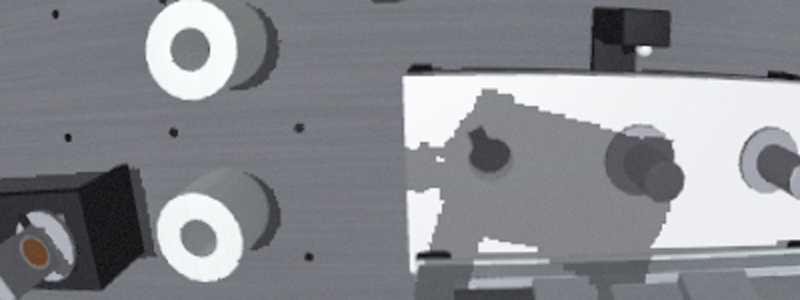

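```bash
python3 - <<'E'
from h import *
def c(x,y): return (100+x/2,100+y/2)
P={'FL':[(249,77),(404,76)],'A':[(331,153),(491,155)],'Bhead':[(471,172),(664,181)],'Bcol':[(470,156),(641,160)],'ring1':[(84,57),(191,49)],'ring2':[(96,220),(202,238)]}
for k,(a,b) in P.items():
    p,e=tri([W('w2',*c(*a)),W('w3',*c(*b))]); print(k,np.round(p,4),np.round(e,1))
for k,xy,z in [('FL',(249,77),.075),('FR',(686,80),.075),('A',(331,153),.075),('Bcol',(470,156),.08),('Ccol',(609,155),.08),('Chead',(626,171),.125),('Bhead',(471,172),.125)]:
    print(k,np.round(onz(*W('w2',*c(*xy)),z),4))
for k,xy,z in [('FL',(404,76),.075),('A',(491,155),.075),('Bcol',(641,160),.08),('Bhead',(664,181),.125),('ring1',(191,49),.066),('ring2',(202,238),.066)]:
    print(k,np.round(onz(*W('w3',*c(*xy)),z),4))
E
```

```text
FL [ 0.5936 -0.0825  0.0766] [0.4 0.4]
A [ 0.543  -0.1328  0.0681] [1.3 1.3]
Bhead [ 0.5442 -0.222   0.1234] [0.3 0.3]
Bcol [ 0.543  -0.2229  0.0782] [0.7 0.7]
ring1 [0.6136 0.0521 0.0609] [0.1 0.1]
ring2 [0.4921 0.0548 0.0692] [0.5 0.5]
FL [ 0.5938 -0.082   0.075 ]
FR [ 0.5943 -0.3627  0.075 ]
A [ 0.5434 -0.1341  0.075 ]
Bcol [ 0.5428 -0.2229  0.08  ]
Ccol [ 0.5444 -0.312   0.08  ]
Chead [ 0.5464 -0.3106  0.125 ]
Bhead [ 0.545 -0.222  0.125]
FL [ 0.5929 -0.0824  0.075 ]
A [ 0.546  -0.1323  0.075 ]
Bcol [ 0.5442 -0.2223  0.08  ]
Bhead [ 0.5444 -0.2215  0.125 ]
ring1 [0.614  0.0499 0.066 ]
ring2 [0.4902 0.0564 0.066 ]
```

Triangulated heights match the text (plug head top about 0.124, plate about 0.076). Module origin is about (0.544,-0.222), yaw about 0. The plug meant is the grey one in B, at crop (470,156); yellow and orange ones stand on the table. Approaching plug B.

```bash
python3 - <<'E'
from h import *
go([.5442,-.2222,.19],-90)
E
```

```text
shift cm [11.41  1.14  9.53] |14.9| rows 3.6 turn [ 0.26  0.03 -0.49]
```

arm_command(commands=[[[2.8,0.3,2.2,0.1,0,-0.2],[2.8,0.3,2.2,0.1,0,-0.2],[2.8,0.3,2.2,0,0,0],[2.4,0.2,2.2,0,0,0],[0,0,0,0,0,0],[0,0,0,0,0,0],[0,0,0,0,0,0]]], hand=60)

```text
time: 3.05
position: [0.5444, -0.2289, 0.1989]
eef_rot: [-0.703, 0.711, -0.004, 0.002]
force: [0.7, 0.6, -0.9]
opening: 0.766
```

```bash
python3 - <<'E'
from h import *
st();go([.5442,-.2222,.092],-90);wsnap('w4');st()
E
```

```text
t 3.05 pos [ 0.5444 -0.2289  0.1989] yaw -90.62 tilt 0.49 F [ 0.7  0.6 -0.9] op 0.766
shift cm [-0.7   0.11 10.69] |10.7| rows 2.6 turn [-0.46 -0.17 -0.62]
t 3.10 pos [ 0.5447 -0.2286  0.1996] yaw -90.59 tilt 0.56 F [0.2 0.2 0.8] op 0.768
```

View pics/w4.png

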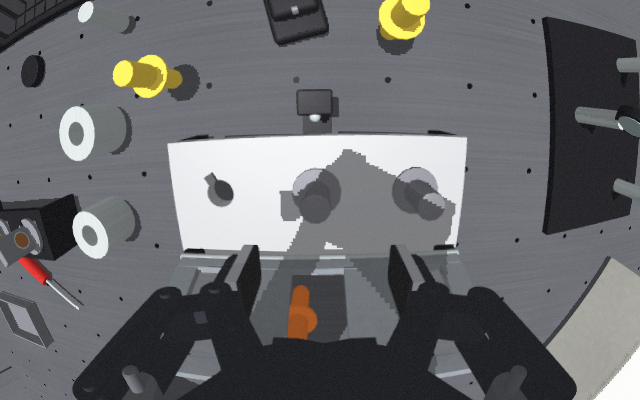

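Plug B head is at (316,207), between the fingers and slightly left, which agrees with the computed -0.7 cm. Going down to grip it.

arm_command(commands=[[[-0.5,0.1,2,-0.2,0,-0.6],[-0.3,0,3,-0.2,-0.1,0],[0,0,3,0,0,0],[0,0,2,0,0,0],[0,0,0,0,0,0],[0,0,0,0,0,0]]])

```text
time: 3.6
position: [0.5507, -0.2189, 0.1081]
eef_rot: [0.709, -0.705, 0.01, -0.004]
force: [-0.0, -0.3, 0.8]
opening: 0.766
```

```bash
python3 - <<'E'
from h import *
st();go([.5444,-.2222,.092],-90)
E
```

```text
t 3.60 pos [ 0.5507 -0.2189  0.1081] yaw -89.68 tilt 1.27 F [-0.  -0.3  0.8] op 0.766
shift cm [0.32 0.67 1.6 ] |1.8| rows 0.4 turn [-1.15 -0.53  0.32]
```

arm_command(commands=[[[0.3,0.6,0.6,-1.1,-0.5,0.3],[0,0,0.6,0,0,0],[0,0,0.4,0,0,0],[0,0,0,0,0,0]]])

```text
time: 3.93
position: [0.5474, -0.2226, 0.0976]
eef_rot: [0.708, -0.707, 0.004, -0.001]
force: [0.3, 0.3, 0.6]
opening: 0.765
```

```bash
python3 - <<'E'
from h import *
st();go([.5444,-.2222,.092],-90)
E
```

```text
t 3.93 pos [ 0.5474 -0.2226  0.0976] yaw -89.93 tilt 0.50 F [0.3 0.3 0.6] op 0.765
shift cm [-0.04  0.3   0.56] |0.6| rows 0.2 turn [-0.44 -0.22  0.07]
```

arm_command(commands=[[[0,0.3,0.5,-0.4,-0.2,0],[0,0,0,0,0,0],[0,0.1,0.1,0,0,0],[0,0,0,0,0,0]]])

```text
time: 4.27
position: [0.5437, -0.2231, 0.0926]
eef_rot: [0.707, -0.707, 0.001, -0.0]
force: [-0.4, -0.1, -0.6]
opening: 0.764
```

arm_command(commands=[[[0,0,0,0,0,0],[0,0,0,0,0,0],[0,0,0,0,0,0],[0,0,0,0,0,0],[0,0,0,0,0,0]]], hand=255, newtons=35)

```text
time: 4.68
position: [0.5439, -0.2232, 0.0932]
eef_rot: [0.707, -0.707, 0.002, -0.001]
force: [0.3, -0.3, -1.0]
opening: 0.269
```

```bash
python3 - <<'E'
from h import *
st();go([.5444,-.2222,.092],-90)
E
```

```text
t 4.68 pos [ 0.5439 -0.2232  0.0932] yaw -89.95 tilt 0.20 F [ 0.3 -0.3 -1. ] op 0.269
shift cm [-0.1  -0.05  0.12] |0.2| rows 0.0 turn [-0.18 -0.08  0.05]
```

arm_command(commands=[[[0,0,-0.8,0,0,0],[0,0,-0.8,0,0,0],[0,0,-0.8,0,0,0],[0,0,-1,0,0,0],[0,0,-1,0,0,0],[0,0,-1,0,0,0],[0,0,-1,0,0,0],[0,0,-1.2,0,0,0]]])

```text
time: 5.35
position: [0.5428, -0.2227, 0.175]
eef_rot: [0.707, -0.707, 0.0, -0.0]
force: [0.0, 0.8, -1.2]
opening: 0.269
```

```bash
python3 - <<'E'
from h import *
st();go([.5444,-.2222,.20],-90)
E
```

```text
t 5.35 pos [ 0.5428 -0.2227  0.175 ] yaw -89.94 tilt 0.02 F [ 0.   0.8 -1.2] op 0.269
shift cm [-0.05 -0.16 -2.5 ] |2.5| rows 0.6 turn [-0.02 -0.    0.06]
```

arm_command(commands=[[[-2,-1,-2.5,0,0,0],[-3,-1,-1,0,0,0],[-3.2,-1,0,0,0,0],[-3.2,-1,0,0,0,0],[-3,-0.5,0,0,0,0],[-2,0,0,0,0,0],[0,0,0,0,0,0],[0,0,0,0,0,0],[0,0,0,0,0,0]]])

```text
time: 6.1
position: [0.5912, -0.0534, 0.2254]
eef_rot: [-0.706, 0.708, -0.007, 0.004]
force: [0.4, -0.7, 0.1]
opening: 0.271
```

```bash
python3 - <<'E'
from h import *
st();wsnap('w5');st()
E
```

```text
t 6.10 pos [ 0.5912 -0.0534  0.2254] yaw -90.14 tilt 0.88 F [ 0.4 -0.7  0.1] op 0.271
t 6.15 pos [ 0.5912 -0.0539  0.2254] yaw -90.18 tilt 0.90 F [-0.4 -0.3 -0. ] op 0.268
```

View pics/w5.png

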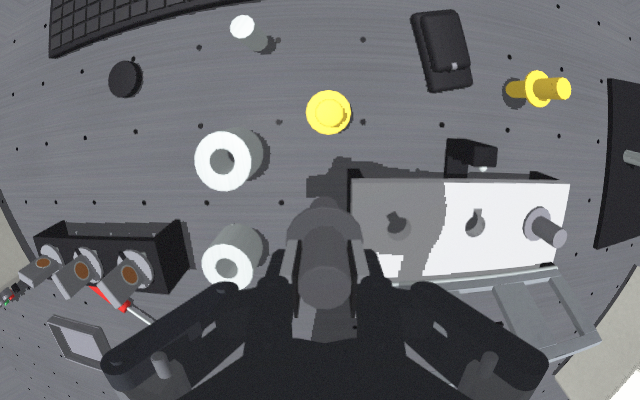

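The plug is held with its collar and shank visible. Ring 1's top is at (223,160) and ring 2's at (227,265). I'll fit the ring's top face.

```bash
cat >> h.py <<'E'
def circ(P):
    P=np.asarray(P); A=np.c_[2*P,np.ones(len(P))]; s=np.linalg.lstsq(A,(P**2).sum(1),rcond=None)[0]
    return s[:2],np.sqrt(s[2]+s[0]**2+s[1]**2)
def ringfit(name,seed,z=.066,thr=200):
    im=cv2.imread('pics/%s.png'%name); m=(im.min(2)>thr).astype(np.uint8)
    m=cv2.morphologyEx(m,cv2.MORPH_OPEN,np.ones((2,2),np.uint8))
    cs,_=cv2.findContours(m,cv2.RETR_EXTERNAL,cv2.CHAIN_APPROX_NONE)
    c=[c for c in cs if len(c)>20 and cv2.pointPolygonTest(c,seed,False)>=0][0][:,0]
    c=cv2.convexHull(c)[:,0]
    P=[onz(*W(name,u,v),z)[:2] for u,v in c]
    x,r=circ(P); print(name,'ring centre',np.round(x,4),'R',round(r,4)); return x
E
python3 - <<'E'
from h import *
ringfit('w5',(223,160)); ringfit('w5',(227,265))
E
```

```text
w5 ring centre [0.6133 0.0503] R 0.0311
w5 ring centre [0.4895 0.0585] R 0.031
```

```bash
python3 - <<'E'
from h import *
go([.6133,.0503,.165],-90)
E
```

```text
shift cm [-10.45  -2.08   6.03] |12.2| rows 2.9 turn [-0.86 -0.24 -0.17]
```

arm_command(commands=[[[-2.4,-0.5,0,-0.4,-0.1,0],[-2.4,-0.5,0,-0.4,-0.1,0],[-2.4,-0.5,0,0,0,0],[-2,-0.4,1,0,0,0],[-0.8,-0.1,1,0,0,0],[0,0,1,0,0,0],[0,0,1,0,0,0],[0,0,1,0,0,0],[0,0,0,0,0,0]]])

```text
time: 6.9
position: [0.6124, 0.0364, 0.1719]
eef_rot: [-0.7, 0.714, -0.001, -0.001]
force: [-0.3, -0.4, -2.1]
opening: 0.27
```

```bash
python3 - <<'E'
from h import *
st();go([.6133,.0503,.15],-90)
E
```

```text
t 6.90 pos [0.6124 0.0364 0.1719] yaw -91.12 tilt 0.23 F [-0.3 -0.4 -2.1] op 0.270
shift cm [-1.4  -0.06  2.18] |2.6| rows 0.6 turn [ 0.01 -0.23 -1.12]
```

arm_command(commands=[[[-0.8,0,0,0,-0.2,-0.6],[-0.6,0,0,0,0,-0.5],[0,0,0,0,0,0],[0,0,0,0,0,0]]])

```text
time: 7.23
position: [0.6124, 0.0489, 0.1717]
eef_rot: [-0.706, 0.708, 0.0, -0.0]
force: [0.5, -0.4, -0.4]
opening: 0.269
```

```bash
python3 - <<'E'
from h import *
st();go([.6133,.0503,.15],-90); wsnap('w6')
E
```

```text
t 7.23 pos [0.6124 0.0489 0.1717] yaw -90.11 tilt 0.05 F [ 0.5 -0.4 -0.4] op 0.269
shift cm [-0.14 -0.09  2.17] |2.2| rows 0.5 turn [ 0.05 -0.02 -0.11]
```

View pics/w6.png

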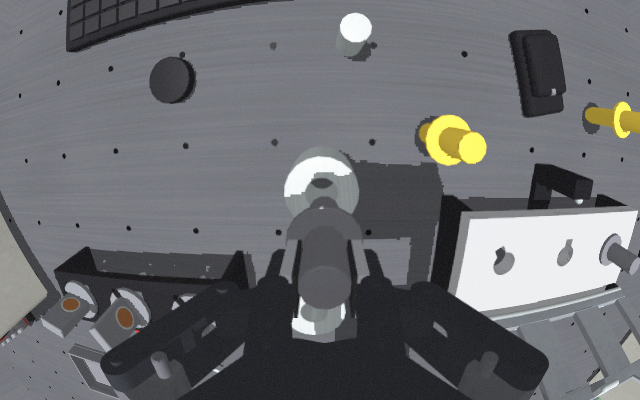

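The ring (321,188) is lined up under the plug. Descending in small rows.

arm_command(commands=[[[-0.1,-0.1,0.7,0,0,0],[-0.05,0,0.7,0,0,0],[0,0,0.7,0,0,0],[0,0,0.7,0,0,0],[0,0,0.7,0,0,0]]])

```text
time: 7.7
position: [0.6148, 0.0506, 0.1365]
eef_rot: [-0.706, 0.708, -0.002, 0.001]
force: [-0.7, 0.8, -1.0]
opening: 0.273
```

```bash
python3 - <<'E'
from h import *
st();go([.6133,.0503,.085],-90)
E
```

```text
t 7.70 pos [0.6148 0.0506 0.1365] yaw -90.10 tilt 0.26 F [-0.7  0.8 -1. ] op 0.273
shift cm [0.03 0.17 5.15] |5.2| rows 1.2 turn [-0.26 -0.02 -0.1 ]
```

Tip is in, with no force. Going on down.

arm_command(commands=[[[0,0.15,0.6,-0.2,0,0],[0,0.05,0.7,0,0,0],[0,0.05,0.7,0,0,0],[0,0.05,0.7,0,0,0],[0,0.05,0.7,0,0,0],[0,0,0.7,0,0,0]]])

```text
time: 8.2
position: [0.6114, 0.0504, 0.0906]
eef_rot: [-0.706, 0.708, -0.001, 0.001]
force: [0.7, 1.1, -0.5]
opening: 0.268
```

```bash
python3 - <<'E'
from h import *
st();go([.6133,.0503,.085],-90)
E
```

```text
t 8.20 pos [0.6114 0.0504 0.0906] yaw -90.12 tilt 0.12 F [ 0.7  1.1 -0.5] op 0.268
shift cm [ 0.01 -0.19  0.56] |0.6| rows 0.1 turn [-0.12 -0.02 -0.12]
```

arm_command(commands=[[[0,-0.15,0.3,0,0,0],[0,0,0.3,0,0,0],[0,0,0.1,0,0,0],[0,0,0,0,0,0]]])

```text
time: 8.53
position: [0.6132, 0.0504, 0.0845]
eef_rot: [-0.706, 0.708, -0.001, 0.001]
force: [0.6, -0.3, -0.5]
opening: 0.271
```

```bash
python3 - <<'E'
from h import *
st();go([.6133,.0503,.085],-90)
E
```

```text
t 8.53 pos [0.6132 0.0504 0.0845] yaw -90.11 tilt 0.14 F [ 0.6 -0.3 -0.5] op 0.271
shift cm [ 0.01 -0.01 -0.05] |0.1| rows 0.0 turn [-0.14 -0.03 -0.11]
```

Almost seated. Release with hand 60, which leaves finger clearance, then lift.

arm_command(commands=[[[0,0,0,0,0,0],[0,0,0,0,0,0],[0,0,0,0,0,0],[0,0,0,0,0,0],[0,0,-1,0,0,0],[0,0,-1.5,0,0,0],[0,0,-2,0,0,0],[0,0,-2.5,0,0,0],[0,0,-2.5,0,0,0],[0,0,-2.5,0,0,0]]], hand=60)

```text
time: 9.37
position: [0.6098, 0.0504, 0.2039]
eef_rot: [-0.706, 0.708, 0.004, -0.005]
force: [0.7, -0.0, -0.1]
opening: 0.762
```

```bash
python3 - <<'E'
from h import *
st();go([.56,-.312,.20],-90)
E
```

```text
t 9.37 pos [0.6098 0.0504 0.2039] yaw -90.12 tilt 0.69 F [ 0.7 -0.  -0.1] op 0.762
shift cm [36.25  4.9   0.48] |36.6| rows 8.8 turn [ 0.69 -0.05 -0.12]
```

arm_command(commands=[[[2.5,0.3,-0.3,0.3,0,0],[3.8,0.5,0,0,0,0],[3.8,0.5,0,0,0,0],[3.8,0.5,0,0,0,0],[3.8,0.5,0,0,0,0],[3.8,0.5,0,0,0,0],[3.8,0.5,0,0,0,0],[3,0.5,0,0,0,0],[2,0.5,0,0,0,0],[0,0,0,0,0,0]]])

```text
time: 10.2
position: [0.5674, -0.2643, 0.2264]
eef_rot: [0.709, -0.706, 0.007, -0.004]
force: [1.1, 1.4, -0.0]
opening: 0.763
```

arm_command(commands=[[[0,0,0,0,0,0],[0,0,0,0,0,0]]])

```text
time: 10.37
position: [0.5671, -0.265, 0.2275]
eef_rot: [0.708, -0.706, 0.008, -0.005]
force: [1.1, 0.3, -0.7]
opening: 0.767
```

```bash
python3 - <<'E'
from h import *
st();wsnap('w7')
E
```

```text
t 10.37 pos [ 0.5671 -0.265   0.2275] yaw -89.89 tilt 1.03 F [ 1.1  0.3 -0.7] op 0.767
```

View pics/w7.png

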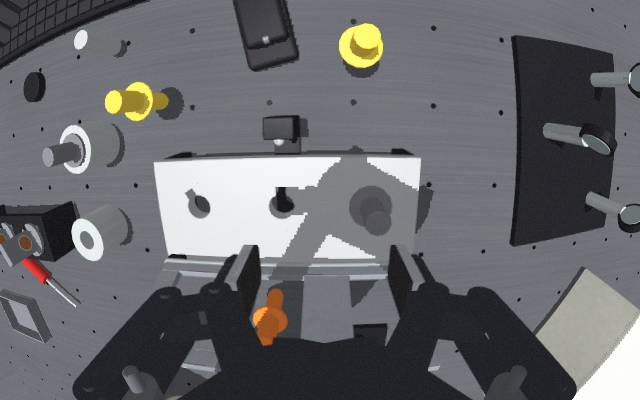

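Plug 1 stands in ring 1 (75,148). Plug C's head is at (378,220) and its collar at (370,206). Bore B is free at (283,206), keyway pointing up.

```bash
python3 - <<'E'
from h import *
print(np.round(onz(*W('w7',378,220),.125),4),np.round(onz(*W('w7',370,206),.08),4),np.round(onz(*W('w7',283,206),.075),4),np.round(onz(*W('w7',201,208),.075),4))
for e in [(154,162),(421,157)]: print(np.round(onz(*W('w7',*e),.075),4))
go([.545,-.312,.15],-90)
im=cv2.imread('pics/w7.png')[140:280,140:440]; cv2.imwrite('pics/w7c.png',cv2.resize(im,None,fx=2.6,fy=2.6,interpolation=cv2.INTER_CUBIC))
E
```

```text
[ 0.5481 -0.3114  0.125 ] [ 0.5462 -0.3111  0.08  ] [ 0.5446 -0.2239  0.075 ] [ 0.5419 -0.1347  0.075 ]
[ 0.5932 -0.0829  0.075 ]
[ 0.5957 -0.3621  0.075 ]
shift cm [4.7  2.38 7.74] |9.4| rows 2.2 turn [-1.01 -0.24  0.15]
```

View pics/w7c.png

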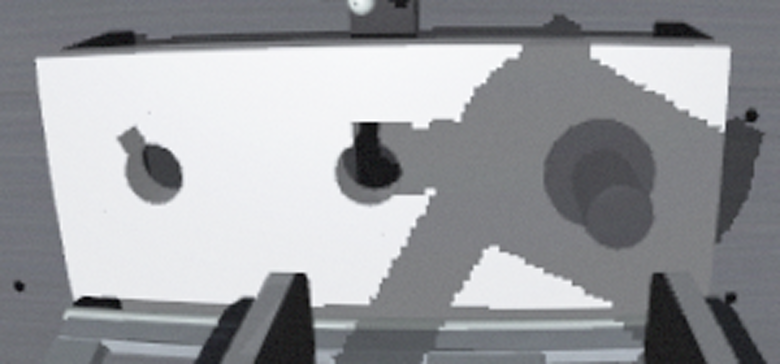

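arm_command(commands=[[[1.6,0.7,1,-0.5,-0.1,0.1],[1.6,0.8,1.5,-0.5,-0.1,0],[1.4,0.7,1.5,0,0,0],[0,0,1.5,0,0,0],[0,0,1.2,0,0,0],[0,0,1,0,0,0],[0,0,0,0,0,0],[0,0,0,0,0,0]]])

```text
time: 11.08
position: [0.5503, -0.3021, 0.1508]
eef_rot: [0.713, -0.701, 0.002, -0.001]
force: [0.3, -0.0, -0.4]
opening: 0.764
```

```bash
python3 - <<'E'
from h import *
st();go([.546,-.3117,.092],-90)
E
```

```text
t 11.08 pos [ 0.5503 -0.3021  0.1508] yaw -89.08 tilt 0.29 F [ 0.3 -0.  -0.4] op 0.764
shift cm [0.94 0.48 5.88] |6.0| rows 1.4 turn [-0.27 -0.08  0.92]
```

arm_command(commands=[[[0.9,0.4,0,-0.2,0,0.9],[0,0,0.8,0,0,0],[0,0,0.8,0,0,0],[0,0,0.8,0,0,0],[0,0,0.8,0,0,0],[0,0,0.8,0,0,0],[0,0,0.7,0,0,0],[0,0,0,0,0,0]]])

```text
time: 11.75
position: [0.5477, -0.3115, 0.1016]
eef_rot: [0.707, -0.707, 0.003, -0.0]
force: [-0.4, 0.3, 0.6]
opening: 0.762
```

```bash
python3 - <<'E'
from h import *
st();go([.546,-.3117,.092],-90)
E
```

```text
t 11.75 pos [ 0.5477 -0.3115  0.1016] yaw -89.97 tilt 0.31 F [-0.4  0.3  0.6] op 0.762
shift cm [0.02 0.18 0.96] |1.0| rows 0.2 turn [-0.25 -0.19  0.03]
```

arm_command(commands=[[[0,0.2,0.5,-0.2,-0.2,0],[0,0,0.5,0,0,0],[0,0,0,0,0,0]]])

```text
time: 12.0
position: [0.5454, -0.3114, 0.0901]
eef_rot: [0.707, -0.707, -0.0, -0.0]
force: [-0.4, -0.0, -0.8]
opening: 0.765
```

arm_command(commands=[[[0,0,0,0,0,0],[0,0,0,0,0,0],[0,0,0,0,0,0],[0,0,0,0,0,0],[0,0,0,0,0,0]]], hand=255)

```text
time: 12.42
position: [0.5459, -0.3117, 0.0911]
eef_rot: [0.707, -0.707, 0.0, -0.0]
force: [-0.3, 0.7, -1.0]
opening: 0.269
```

```bash
python3 - <<'E'
from h import *
st();go([.546,-.3117,.092],-90)
E
```

```text
t 12.42 pos [ 0.5459 -0.3117  0.0911] yaw -89.96 tilt 0.08 F [-0.3  0.7 -1. ] op 0.269
shift cm [ 0.   -0.01 -0.09] |0.1| rows 0.0 turn [-0.08 -0.    0.04]
```

arm_command(commands=[[[0,0,-0.8,0,0,0],[0,0,-0.8,0,0,0],[0,0,-0.9,0,0,0],[0,0,-1,0,0,0],[0,0,-1,0,0,0],[0,0,-1,0,0,0],[0,0,-1.2,0,0,0],[0,0,-2,0,0,0],[0,0,-2,0,0,0],[-2,-0.2,-1.5,0,0,0]]])

```text
time: 13.25
position: [0.5461, -0.2934, 0.2229]
eef_rot: [-0.706, 0.708, 0.0, -0.0]
force: [0.1, 0.8, -0.8]
opening: 0.269
```

arm_command(commands=[[[-3.8,0,0,0,0,0],[-3.8,0,0,0,0,0],[-3.8,0,0,0,0,0],[-3.8,0,0,0,0,0],[-3.8,0,0,0,0,0],[-3.8,0,0,0,0,0],[-2,0,0,0,0,0],[0,0,0,0,0,0],[0,0,0,0,0,0],[0,0,0,0,0,0]]])

```text
time: 14.08
position: [0.5482, -0.0341, 0.2404]
eef_rot: [-0.706, 0.708, -0.009, 0.005]
force: [0.1, -0.1, -0.2]
opening: 0.275
```

```bash
python3 - <<'E'
from h import *
st();wsnap('w8')
E
```

```text
t 14.08 pos [ 0.5482 -0.0341  0.2404] yaw -90.16 tilt 1.18 F [ 0.1 -0.1 -0.2] op 0.275
```

View pics/w8.png

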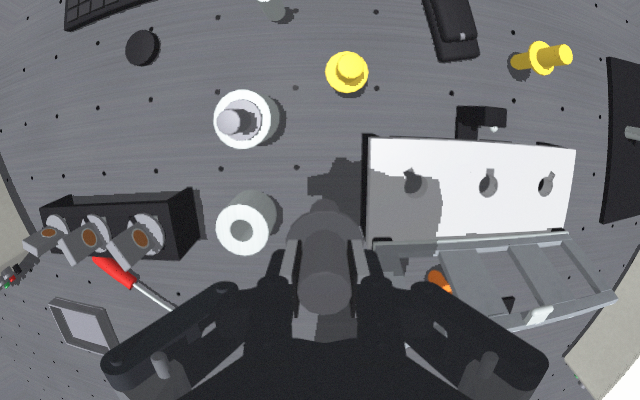

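Ring 2 stands free at (243,229), and plug 1 is down in ring 1 (243,120).

```bash
python3 - <<'E'
from h import *
x=ringfit('w8',(243,229)); go([*x,.165],-90)
E
```

```text
w8 ring centre [0.4893 0.0586] R 0.0311
shift cm [-9.33  6.08  7.37] |13.4| rows 3.2 turn [-1.14 -0.33 -0.2 ]
```

arm_command(commands=[[[-2,1.3,0,-0.6,-0.1,0],[-2.3,1.5,0,-0.5,-0.2,0],[-2.3,1.5,0,0,0,0],[-2,1.3,1,0,0,0],[-0.6,0.4,1,0,0,0],[0,0,1,0,0,0],[0,0,1,0,0,0],[0,0,1,0,0,0],[0,0,0.5,0,0,0],[0,0,0,0,0,0]]])

```text
time: 14.97
position: [0.4896, 0.048, 0.1805]
eef_rot: [-0.699, 0.715, -0.001, -0.001]
force: [0.2, -0.2, -0.2]
opening: 0.272
```

```bash
python3 - <<'E'
from h import *
st();go([.4893,.0586,.15],-90)
E
```

```text
t 14.97 pos [0.4896 0.048  0.1805] yaw -91.30 tilt 0.21 F [ 0.2 -0.2 -0.2] op 0.272
shift cm [-1.07  0.06  3.05] |3.2| rows 0.8 turn [ 0.   -0.21 -1.3 ]
```

arm_command(commands=[[[-0.6,0,0.5,0,-0.2,-0.7],[-0.5,0,0.5,0,0,-0.6],[0,0,0.5,0,0,0],[0,0,0.3,0,0,0],[0,0,0,0,0,0]]])

```text
time: 15.38
position: [0.4908, 0.0588, 0.1605]
eef_rot: [0.707, -0.707, -0.0, 0.0]
force: [-0.1, -0.1, -1.3]
opening: 0.266
```

```bash
python3 - <<'E'
from h import *
st();go([.4893,.0586,.15],-90);wsnap('w9')
E
```

```text
t 15.38 pos [0.4908 0.0588 0.1605] yaw -89.97 tilt 0.02 F [-0.1 -0.1 -1.3] op 0.266
shift cm [0.02 0.15 1.05] |1.1| rows 0.3 turn [0.02 0.01 0.03]
```

View pics/w9.png

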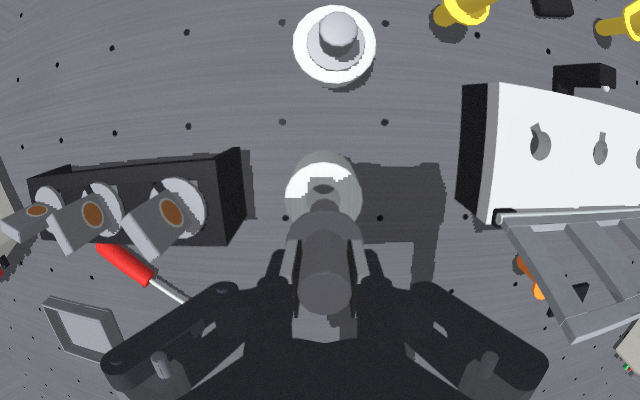

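Ring 2 (324,190) is centred under the plug. Descending.

arm_command(commands=[[[0,0.15,0.6,0,0,0],[0,0.05,0.6,0,0,0],[0,0.05,0.6,0,0,0],[0,0.05,0.6,0,0,0],[0,0.05,0.6,0,0,0]]])

```text
time: 15.85
position: [0.4881, 0.0588, 0.1302]
eef_rot: [0.707, -0.707, 0.001, -0.002]
force: [0.3, 0.4, -1.3]
opening: 0.269
```

```bash
python3 - <<'E'
from h import *
st();go([.4893,.0586,.083],-90)
E
```

```text
t 15.85 pos [0.4881 0.0588 0.1302] yaw -89.97 tilt 0.24 F [ 0.3  0.4 -1.3] op 0.269
shift cm [ 0.02 -0.1   4.72] |4.7| rows 1.1 turn [-0.24  0.01  0.03]
```

arm_command(commands=[[[0,-0.1,0.6,-0.2,0,0],[0,0,0.6,0,0,0],[0,0,0.6,0,0,0],[0,0,0.6,0,0,0],[0,0,0.6,0,0,0],[0,0,0.6,0,0,0],[0,0,0.4,0,0,0],[0,0,0.2,0,0,0],[0,0,0,0,0,0]]])

```text
time: 16.6
position: [0.4886, 0.0588, 0.0817]
eef_rot: [0.707, -0.707, -0.001, 0.001]
force: [-0.3, -0.2, 0.7]
opening: 0.268
```

```bash
python3 - <<'E'
from h import *
st();go([.4893,.0586,.083],-90)
E
```

```text
t 16.60 pos [0.4886 0.0588 0.0817] yaw -89.98 tilt 0.10 F [-0.3 -0.2  0.7] op 0.268
shift cm [ 0.02 -0.07 -0.14] |0.2| rows 0.0 turn [0.1  0.02 0.02]
```

Seated at 0.0817. Release and lift.

arm_command(commands=[[[0,0,0,0,0,0],[0,0,0,0,0,0],[0,0,0,0,0,0],[0,0,0,0,0,0],[0,0,-1,0,0,0],[0,0,-1.5,0,0,0],[0,0,-2,0,0,0],[0,0,-3,0,0,0],[0,0,-3.5,0,0,0],[0,0,-3.5,0,0,0]]], hand=60)

```text
time: 17.43
position: [0.4851, 0.0584, 0.2282]
eef_rot: [0.707, -0.707, -0.005, 0.006]
force: [0.0, 0.6, 0.9]
opening: 0.759
```

```bash
python3 - <<'E'
from h import *
st();go([.51,.265,.30],-90)
E
```

```text
t 17.43 pos [0.4851 0.0584 0.2282] yaw -89.98 tilt 0.92 F [0.  0.6 0.9] op 0.759
shift cm [-20.65  -2.38  -7.23] |22.0| rows 5.3 turn [ 0.92 -0.04  0.02]
```

arm_command(commands=[[[-3.5,-0.4,-1,0.5,0,0],[-3.5,-0.4,-1.3,0.4,0,0],[-3.5,-0.4,-1.3,0,0,0],[-3.5,-0.4,-1.3,0,0,0],[-3.5,-0.4,-1.3,0,0,0],[-3,-0.4,-1,0,0,0],[0,0,0,0,0,0],[0,0,0,0,0,0],[0,0,0,0,0,0]]])

```text
time: 18.18
position: [0.5107, 0.2717, 0.3244]
eef_rot: [-0.706, 0.708, -0.007, 0.011]
force: [0.6, 0.6, 0.4]
opening: 0.764
```

```bash
python3 - <<'E'
from h import *
st();wsnap('w10'); snap('top','top1'); snap('scene','scene1')
E
```

```text
t 18.18 pos [0.5107 0.2717 0.3244] yaw -90.23 tilt 1.52 F [0.6 0.6 0.4] op 0.764
```

View pics/w10.png

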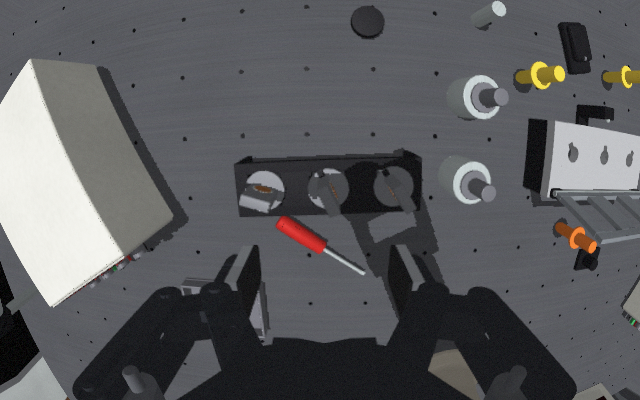

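Both plugs are down in their rings (480,100) and (475,185). The holders are at (264,190), (328,188) and (393,187). I'll move closer for a rack view.

arm_command(commands=[[[0,-1,2,-0.8,0,0],[0,-1,2,-0.7,0,0],[0,-1,2,0,0,0],[0,0,0,0,0,0],[0,0,0,0,0,0],[0,0,0,0,0,0]]])

```text
time: 18.83
position: [0.5425, 0.2646, 0.264]
eef_rot: [-0.702, 0.712, 0.002, 0.001]
force: [0.8, 0.8, -0.2]
opening: 0.763
```

```bash
python3 - <<'E'
from h import *
st();im=wsnap('w11')
cv2.imwrite('pics/w11c.png',cv2.resize(im[140:300,200:460],None,fx=3,fy=3,interpolation=cv2.INTER_CUBIC))
E
```

```text
t 18.83 pos [0.5425 0.2646 0.264 ] yaw -90.79 tilt 0.29 F [ 0.8  0.8 -0.2] op 0.763
```

View pics/w11c.png

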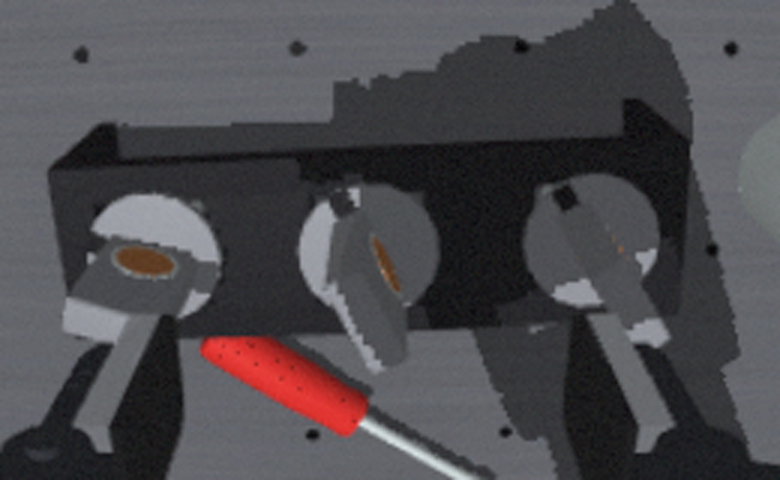

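The key marks show at crop (346,200) for the middle holder and (566,196) for the right one. The left holder's plate lies nearly along y with its mark hidden, so its key is on +y: the other end would be out of the stated range. Computing collar centres and angles.

```bash
python3 - <<'E'
from h import *
def c(x,y): return (200+x/3-.33,140+y/3-.33)
C={'o1':[(93,232),(112,207),(150,193),(190,204),(213,232),(221,258),(212,290),(190,316)],
'o2':[(299,250),(312,212),(335,192),(400,188),(430,212),(440,245),(430,275),(318,292)],
'o3':[(525,240),(540,197),(597,173),(640,195),(660,240),(645,275),(575,306),(545,290)]}
M={'o2':(346,200),'o3':(566,196)}
for k,v in C.items():
    x,r=circ([onz(*W('w11',*c(*p)),.081)[:2] for p in v]); s=''
    if k in M:
        m=onz(*W('w11',*c(*M[k])),.081)[:2]-x; s='mark r %.4f ang %.1f'%(np.hypot(*m),np.degrees(np.arctan2(m[1],m[0])))
    print(k,np.round(x,4),round(r,4),s)
for p in [(50,170),(690,145)]: print('rack front',onz(*W('w11',*c(*p)),.075))
im=cv2.imread('pics/top1.png');cv2.imwrite('pics/t1c.png',cv2.resize(im[180:240,170:290],None,fx=6,fy=6,interpolation=cv2.INTER_CUBIC))
E
```

```text
o1 [0.4831 0.3511] 0.0264 
o2 [0.4866 0.268 ] 0.0264 mark r 0.0213 ang 23.2
o3 [0.488  0.1828] 0.027 mark r 0.0217 ang 31.1
rack front [0.5175597  0.39215572 0.075     ]
rack front [0.52442667 0.1442547  0.075     ]
```

View pics/t1c.png

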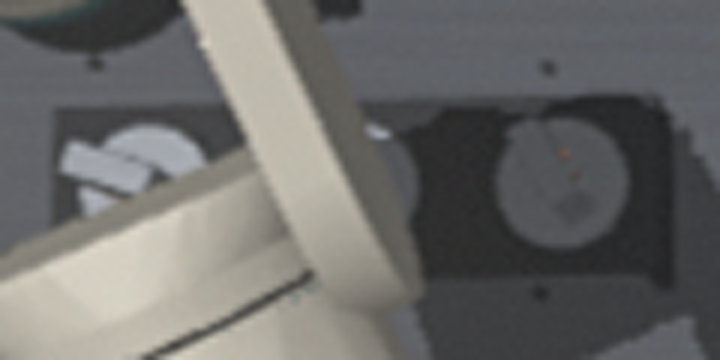

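```bash
python3 - <<'E'
from h import *
go([.488,.1828,.20],-59); print(np.round(manip.observe()['qpos'],2))
E
```

```text
shift cm [8.31 5.35 6.44] |11.8| rows 2.8 turn [ -0.07   0.31 -31.78]
[0.39 0.27 1.09 0.01 1.78 1.98]
```

arm_command(commands=[[[2,1,1,0,0,-6.3],[2,1.5,1,0,0.1,-6.3],[2,2,1,0,0,-6.3],[1,1.5,1,0,0,-6.3],[0.5,1,1,0,0,-6.3],[0,0,0,0,0,0],[0,0,0,0,0,0]]])

```text
time: 19.47
position: [0.484, 0.1749, 0.2232]
eef_rot: [0.875, -0.484, 0.005, -0.008]
force: [-0.2, 1.0, 1.1]
opening: 0.766
```

```bash
python3 - <<'E'
from h import *
st();go([.488,.1828,.20],-59)
E
```

```text
t 19.47 pos [0.484  0.1749 0.2232] yaw -57.92 tilt 1.12 F [-0.2  1.   1.1] op 0.766
shift cm [-0.46 -0.71  2.33] |2.5| rows 0.6 turn [-1.12 -0.06  1.08]
```

arm_command(commands=[[[-0.4,-0.7,0.4,-1.1,0,1],[0,0,0.7,0,0,0],[0,0,0.7,0,0,0],[0,0,0,0,0,0],[0,0,0,0,0,0]]])

```text
time: 19.88
position: [0.4902, 0.1846, 0.2097]
eef_rot: [0.868, -0.496, 0.003, -0.003]
force: [-0.2, -0.3, -0.1]
opening: 0.766
```

```bash
python3 - <<'E'
from h import *
st();go([.488,.1828,.108],-59);im=wsnap('w12')
E
```

```text
t 19.88 pos [0.4902 0.1846 0.2097] yaw -59.46 tilt 0.55 F [-0.2 -0.3 -0.1] op 0.766
shift cm [1.000e-02 3.700e-01 1.017e+01] |10.2| rows 2.4 turn [-0.53 -0.16 -0.46]
```

View pics/w12.png

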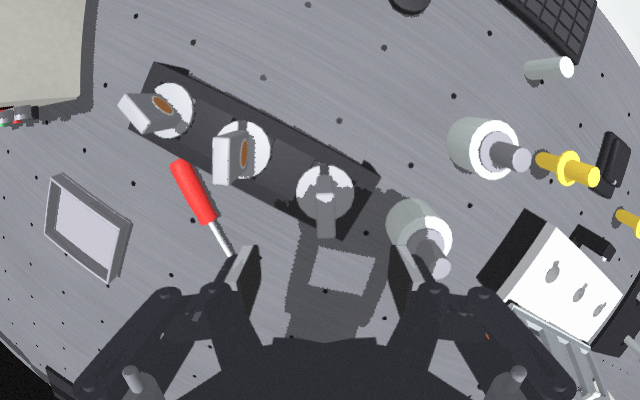

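```bash
python3 - <<'E'
from h import *
im=cv2.imread('pics/w12.png')
cv2.imwrite('pics/w12c.png',cv2.resize(im[60:250,110:390],None,fx=2.8,fy=2.8,interpolation=cv2.INTER_CUBIC))
E
```

```text
(no output)
```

View pics/w12c.png

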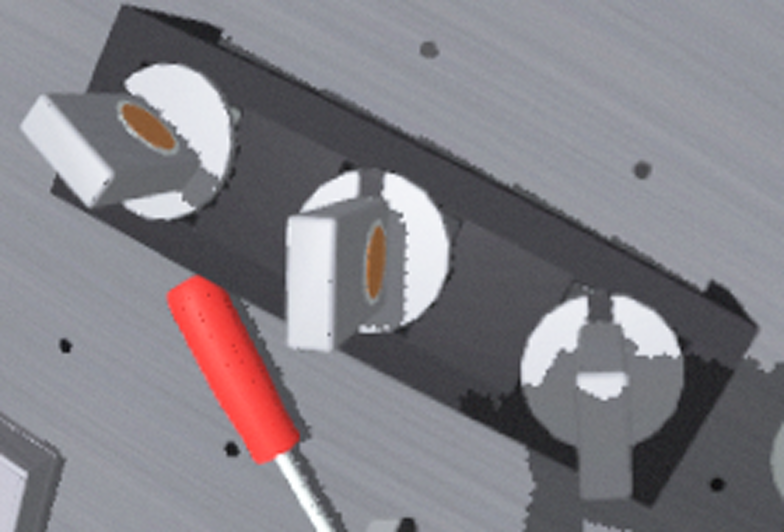

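```bash
python3 - <<'E'
from h import *
def c(x,y): return (110+x/2.8-.3,60+y/2.8-.3)
def ang(a,b,z):
    A=onz(*W('w12',*c(*a)),z);B=onz(*W('w12',*c(*b)),z);d=A-B; print(np.round(B,4),np.round(A,4),'len %.4f ang %.1f'%(np.hypot(d[0],d[1]),np.degrees(np.arctan2(d[1],d[0]))))
print('o3');ang((600,308),(602,370),.081)
print('o2');ang((371,183),(374,251),.081);ang((288,217),(290,350),.141);ang((334,214),(332,350),.141)
print('o1');ang((46,96),(110,165),.141);ang((22,130),(92,207),.141)
E
```

```text
o3
[0.4887 0.1831 0.081 ] [0.5061 0.1941 0.081 ] len 0.0206 ang 32.3
o2
[0.4859 0.2666 0.081 ] [0.5048 0.2779 0.081 ] len 0.0220 ang 30.6
[0.4664 0.2655 0.141 ] [0.4976 0.2814 0.141 ] len 0.0351 ang 26.9
[0.4723 0.2553 0.141 ] [0.5042 0.2707 0.141 ] len 0.0355 ang 25.8
o1
[0.4858 0.3356 0.141 ] [0.4937 0.3647 0.141 ] len 0.0302 ang 74.9
[0.4728 0.3361 0.141 ] [0.4815 0.3685 0.141 ] len 0.0336 ang 74.8
```

Angles: right about 31.5°, middle about 26°, left about 75°. Going down on the right holder.

arm_command(commands=[[[0,0.3,0.8,-0.5,-0.1,-0.6],[0,0,1,0,0,0],[0,0,1,0,0,0],[0,0,1,0,0,0],[0,0,1,0,0,0],[0,0,1,0,0,0],[0,0,0.8,0,0,0],[0,0,0,0,0,0]]])

```text
time: 20.6
position: [0.4864, 0.1822, 0.1352]
eef_rot: [0.871, -0.491, -0.001, 0.001]
force: [-0.4, 0.0, -0.9]
opening: 0.767
```

```bash
python3 - <<'E'
from h import *
st();go([.488,.1830,.108],-58.8)
E
```

```text
t 20.60 pos [0.4864 0.1822 0.1352] yaw -58.85 tilt 0.17 F [-0.4  0.  -0.9] op 0.767
shift cm [ 0.02 -0.19  2.72] |2.7| rows 0.7 turn [ 0.17 -0.01 -0.05]
```

arm_command(commands=[[[0,-0.15,0.8,0,0,0],[0,0,0.8,0,0,0],[0,0,0.7,0,0,0],[0,0,0.2,0,0,0],[0,0,0,0,0,0]]])

```text
time: 21.02
position: [0.4879, 0.1831, 0.1075]
eef_rot: [0.871, -0.491, -0.001, 0.001]
force: [-0.0, 0.0, -0.1]
opening: 0.769
```

```bash
python3 - <<'E'
from h import *
st();go([.488,.1830,.108],-58.8)
E
```

```text
t 21.02 pos [0.4879 0.1831 0.1075] yaw -58.85 tilt 0.16 F [-0.   0.  -0.1] op 0.769
shift cm [ 0.01 -0.   -0.05] |0.1| rows 0.0 turn [ 0.16 -0.02 -0.05]
```

arm_command(commands=[[[0,0,0,0,0,0],[0,0,0,0,0,0],[0,0,0,0,0,0],[0,0,0,0,0,0],[0,0,0,0,0,0],[0,0,0,0,0,0],[0,0,0,0,0,0]]], hand=255, newtons=50)

```text
time: 21.6
position: [0.4884, 0.1833, 0.1086]
eef_rot: [0.871, -0.491, 0.0, 0.001]
force: [-0.2, 0.3, -0.7]
opening: 0.16
```

arm_command(commands=[[[0,0,-0.8,0,0,0],[0,0,-0.8,0,0,0],[0,0,-0.9,0,0,0],[0,0,-1,0,0,0],[0,0,-1,0,0,0],[0,0,-1,0,0,0],[0,0,-1.2,0,0,0],[0,0,-1.5,0,0,0],[0,0,-1.5,0,0,0],[0,0,0,0,0,0]]])

```text
time: 22.43
position: [0.4886, 0.1835, 0.2176]
eef_rot: [0.871, -0.491, 0.001, -0.001]
force: [0.6, 1.0, -0.7]
opening: 0.155
```

```bash
python3 - <<'E'
from h import *
st();im=wsnap('w13')
E
```

```text
t 22.43 pos [0.4886 0.1835 0.2176] yaw -58.85 tilt 0.16 F [ 0.6  1.  -0.7] op 0.155
```

View pics/w13.png

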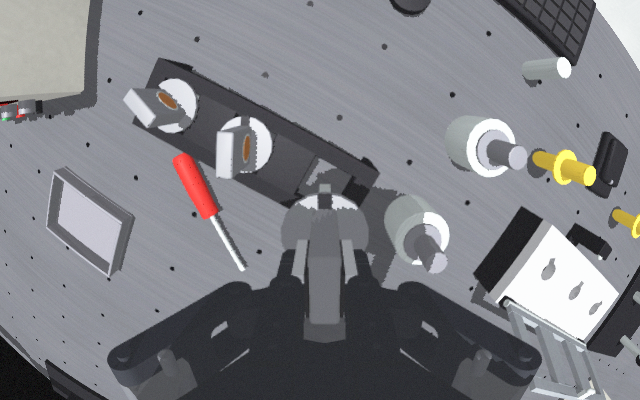

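```bash
python3 - <<'E'
from h import *
im=cv2.imread('pics/w13.png')
cv2.imwrite('pics/w13c.png',cv2.resize(im[170:350,250:400],None,fx=4,fy=4,interpolation=cv2.INTER_CUBIC))
E
```

```text
(no output)
```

View pics/w13c.png

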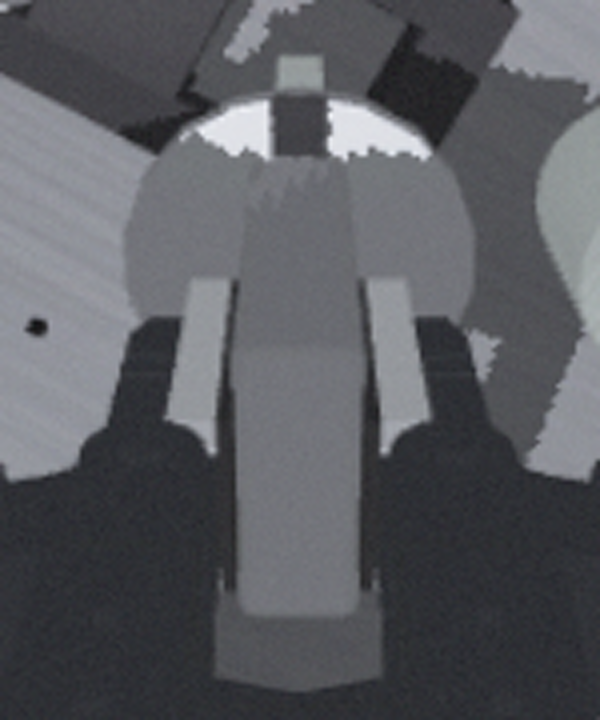

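```bash
cat >> h.py <<'E'
def held(name,pts,h,c,mark=None):
    """circle fit in tool plane z=h (m) ; pts crop px, c maps to image px"""
    f=lambda p: (lambda o,d: (o+d*(h-o[2])/d[2])[:2])(*wray(c(*p),np.zeros(3),[0,0,0,1]))
    x,r=circ([f(p) for p in pts]); print('held centre tool xy mm',np.round(x*1000,2),'R',round(r*1000,2))
    if mark is not None:
        m=f(mark)-x; print('mark r %.1f dir %.1f deg from tool -y'%(1000*np.hypot(*m),np.degrees(np.arctan2(m[0],-m[1]))))
E
python3 - <<'E'
from h import *
c=lambda x,y:(250+x/4-.375,170+y/4-.375)
for h in [.025,.0276,.03]:
    held('w13',[(124,240),(132,200),(157,158),(190,128),(240,104),(300,97),(360,105),(410,133),(440,160),(466,205),(475,240),(470,300),(132,300)],h,c,(300,125))
E
```

```text
held centre tool xy mm [-0.25  0.15] R 26.24
mark r 21.8 dir 0.4 deg from tool -y
held centre tool xy mm [-0.25  1.33] R 26.64
mark r 22.2 dir 0.4 deg from tool -y
held centre tool xy mm [-0.25  2.42] R 27.02
mark r 22.5 dir 0.4 deg from tool -y
```

```bash
python3 - <<'E'
from h import *
go([.57,-.055,.245],-59.6)
E
```

```text
shift cm [24.63  5.34 -2.87] |25.4| rows 6.1 turn [-0.05 -0.06  0.75]
```

arm_command(commands=[[[1,0.2,-2,0,0,0],[3.3,0.7,-1,0,0,0.4],[3.5,0.8,0,0,0,0.3],[3.5,0.8,0,0,0,0],[3.5,0.8,0,0,0,0],[3.5,0.8,0,0,0,0],[3.5,0.8,0,0,0,0],[2,0.5,0,0,0,0],[0,0,0,0,0,0],[0,0,0,0,0,0]]])

```text
time: 23.32
position: [0.5634, -0.0587, 0.2382]
eef_rot: [0.869, -0.495, -0.005, 0.003]
force: [-0.3, 0.1, -1.5]
opening: 0.157
```

arm_command(commands=[[[0,0,0,0,0,0],[0,0,0,0,0,0]]])

```text
time: 23.48
position: [0.5628, -0.0578, 0.2367]
eef_rot: [0.869, -0.495, -0.006, 0.003]
force: [-0.1, 1.4, -1.2]
opening: 0.157
```

```bash
python3 - <<'E'
from h import *
st();im=wsnap('w14')
E
```

```text
t 23.48 pos [ 0.5628 -0.0578  0.2367] yaw -59.33 tilt 0.75 F [-0.1  1.4 -1.2] op 0.157
```

View pics/w14.png

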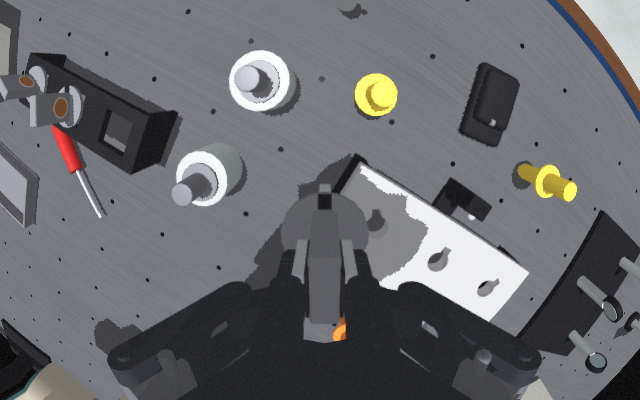

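```bash
python3 - <<'E'
from h import *
im=cv2.imread('pics/w14.png')
cv2.imwrite('pics/w14c.png',cv2.resize(im[150:320,345:545],None,fx=4,fy=3.5,interpolation=cv2.INTER_CUBIC))
E
```

```text
(no output)
```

View pics/w14c.png

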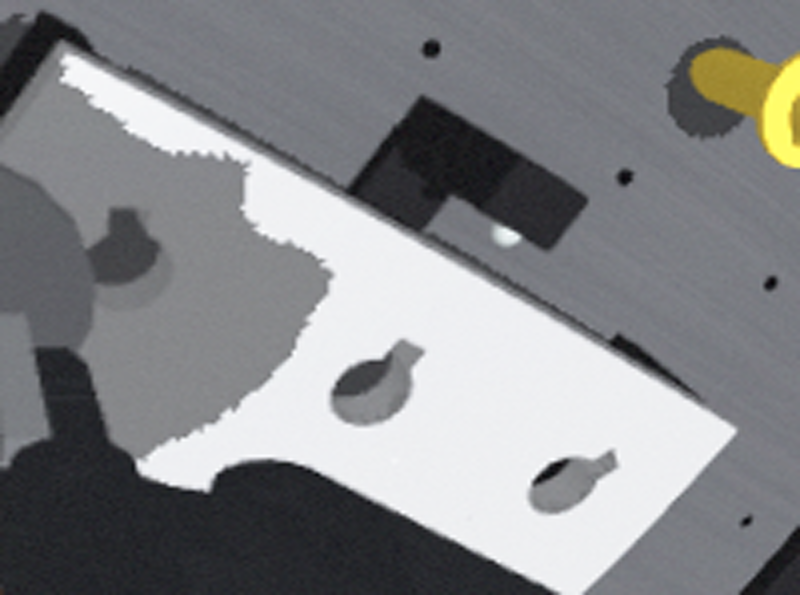

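```bash
python3 - <<'E'
from h import *
c=lambda x,y:(345+x/4-.375,150+y/3.5-.36)
P={k:onz(*W('w14',*c(*p)),.075)[:2] for k,p in dict(FL=(63,43),FR=(737,430),A=(134,265),B=(371,391),C=(562,486)).items()}
for k,v in P.items(): print(k,np.round(v,4))
d=P['FL']-P['FR']; print(np.hypot(*d),np.degrees(np.arctan2(-d[0],d[1])))
E
```

```text
FL [ 0.5948 -0.0791]
FR [ 0.5944 -0.3613]
A [ 0.5467 -0.1328]
B [ 0.5443 -0.2214]
C [ 0.5442 -0.3117]
0.2822508279373908 -0.08502871884531472
```

```bash
python3 - <<'E'
from h import *
go([.5446,-.1324,.195],-59.6)
E
```

```text
shift cm [5.55 5.34 4.19] |8.8| rows 2.1 turn [0.62 0.43 0.3 ]
```

arm_command(commands=[[[1.6,1.5,0.5,0.3,0.2,0.2],[1.6,1.5,0.7,0.3,0.2,0],[1.4,1.3,0.7,0,0,0],[0.8,0.8,0.8,0,0,0],[0,0,0.8,0,0,0],[0,0,0,0,0,0],[0,0,0,0,0,0]]])

```text
time: 24.12
position: [0.5464, -0.1242, 0.2008]
eef_rot: [0.871, -0.491, 0.001, -0.001]
force: [-0.7, 0.4, -1.5]
opening: 0.157
```

```bash
python3 - <<'E'
from h import *
st();go([.5446,-.1324,.18],-59.6)
E
```

```text
t 24.12 pos [ 0.5464 -0.1242  0.2008] yaw -58.83 tilt 0.17 F [-0.7  0.4 -1.5] op 0.157
shift cm [0.61 0.58 2.07] |2.2| rows 0.5 turn [-0.17  0.02  0.77]
```

arm_command(commands=[[[0.6,0.5,0,-0.1,0,0.7],[0,0.1,0.6,0,0,0],[0,0,0.6,0,0,0],[0,0,0.4,0,0,0],[0,0,0,0,0,0],[0,0,0,0,0,0]]])

```text
time: 24.62
position: [0.5453, -0.1299, 0.1839]
eef_rot: [0.869, -0.495, 0.001, -0.001]
force: [-1.0, -0.2, -2.4]
opening: 0.153
```

```bash
python3 - <<'E'
from h import *
st();go([.5446,-.1324,.18],-59.6); im=wsnap('w15')
cv2.imwrite('pics/w15c.png',cv2.resize(im[140:340,220:430],None,fx=3.5,fy=3,interpolation=cv2.INTER_CUBIC))
E
```

```text
t 24.62 pos [ 0.5453 -0.1299  0.1839] yaw -59.37 tilt 0.14 F [-1.  -0.2 -2.4] op 0.153
shift cm [0.17 0.19 0.39] |0.5| rows 0.1 turn [-0.14  0.    0.23]
```

View pics/w15c.png

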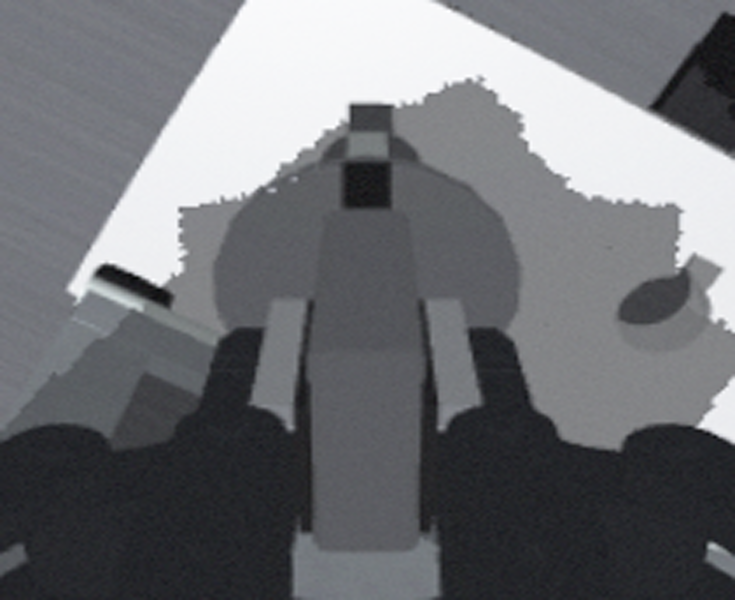

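```bash
python3 - <<'E'
from h import *
c=lambda x,y:(220+x/3.5-.36,140+y/3-.33)
a=np.load('w15.npy'); Rt=R.from_quat(a[3:])
for p in [(349,103),(392,103),(370.5,103)]:
    e=onz(*W('w15',*c(*p)),.075); print(np.round(e,4), 'tool', np.round(Rt.inv().apply(e-a[:3])*1000,1))
c2=lambda x,y:c(x,y)
held('w15',[(214,270),(225,225),(260,186),(300,168),(345,159),(400,160),(450,175),(490,205),(512,240),(521,275),(515,310)],.0285,c,(368,183))
E
```

```text
[ 0.5588 -0.1169  0.075 ] tool [ -4.3 -18.  108.9]
[ 0.564  -0.1257  0.075 ] tool [  5.9 -18.  108.9]
[ 0.5614 -0.1213  0.075 ] tool [  0.8 -18.  108.9]
held centre tool xy mm [-0.36  0.72] R 26.76
mark r 21.4 dir 0.9 deg from tool -y
```

The key (368,144) points straight at the keyway (370,115). Nudge x +1.2 mm and y +2.1 mm, then down.

arm_command(commands=[[[0.12,0.2,0.3,0,0,0.2],[0.02,0.03,0.4,0,0,0],[0,0,0.4,0,0,0],[0,0,0.4,0,0,0],[0,0,0,0,0,0]]])

```text
time: 25.08
position: [0.5441, -0.1326, 0.1678]
eef_rot: [0.868, -0.497, 0.001, -0.001]
force: [0.3, -0.1, -2.6]
opening: 0.157
```

```bash
python3 - <<'E'
from h import *
st();go([.5440,-.1320,.16],-59.6)
E
```

```text
t 25.08 pos [ 0.5441 -0.1326  0.1678] yaw -59.59 tilt 0.18 F [ 0.3 -0.1 -2.6] op 0.157
shift cm [-0.06 -0.02  0.78] |0.8| rows 0.2 turn [-0.18 -0.03  0.01]
```

arm_command(commands=[[[-0.04,0,0.4,-0.1,0,0],[0,0,0.4,0,0,0],[0,0,0.4,0,0,0],[0,0,0,0,0,0]]])

```text
time: 25.42
position: [0.5439, -0.1321, 0.1543]
eef_rot: [0.868, -0.497, 0.0, -0.0]
force: [0.4, 0.3, -1.9]
opening: 0.153
```

```bash
python3 - <<'E'
from h import *
st();go([.5442,-.1322,.11],-59.6)
E
```

```text
t 25.42 pos [ 0.5439 -0.1321  0.1543] yaw -59.59 tilt 0.07 F [ 0.4  0.3 -1.9] op 0.153
shift cm [ 0.02 -0.01  4.43] |4.4| rows 1.1 turn [-0.07 -0.02  0.01]
```

arm_command(commands=[[[0,0,0.4,0,0,0],[0,0,0.4,0,0,0],[0,0,0.4,0,0,0],[0,0,0.4,0,0,0],[0,0,0,0,0,0]]])

```text
time: 25.83
position: [0.544, -0.1321, 0.1365]
eef_rot: [0.868, -0.497, 0.0, -0.0]
force: [0.1, 0.4, -1.3]
opening: 0.153
```

```bash
python3 - <<'E'
from h import *
st();go([.5442,-.1322,.1085],-59.6)
E
```

```text
t 25.83 pos [ 0.544  -0.1321  0.1365] yaw -59.58 tilt 0.07 F [ 0.1  0.4 -1.3] op 0.153
shift cm [ 0.02 -0.01  2.8 ] |2.8| rows 0.7 turn [-0.06 -0.02  0.02]
```

Entering freely.

arm_command(commands=[[[0,0,0.4,0,0,0],[0,0,0.4,0,0,0],[0,0,0.4,0,0,0],[0,0,0.4,0,0,0],[0,0,0.4,0,0,0],[0,0,0.35,0,0,0],[0,0,0.2,0,0,0],[0,0,0,0,0,0]]])

```text
time: 26.5
position: [0.5442, -0.1322, 0.1086]
eef_rot: [0.868, -0.497, 0.001, -0.0]
force: [0.1, 1.1, 1.3]
opening: 0.156
```

```bash
python3 - <<'E'
from h import *
st();go([.5442,-.1322,.1085],-59.6)
E
```

```text
t 26.50 pos [ 0.5442 -0.1322  0.1086] yaw -59.59 tilt 0.10 F [0.1 1.1 1.3] op 0.156
shift cm [-0.    0.    0.01] |0.0| rows 0.0 turn [-0.09 -0.05  0.01]
```

Seated, with light contact. Release and lift.

arm_command(commands=[[[0,0,0,0,0,0],[0,0,0,0,0,0],[0,0,0,0,0,0],[0,0,-0.8,0,0,0],[0,0,-1.2,0,0,0],[0,0,-1.5,0,0,0],[0,0,-2,0,0,0],[0,0,-2,0,0,0],[0,0,-2,0,0,0],[0,0,-2,0,0,0]]], hand=120)

```text
time: 27.33
position: [0.5428, -0.1318, 0.2316]
eef_rot: [0.868, -0.497, -0.0, -0.0]
force: [0.7, -0.6, -0.3]
opening: 0.529
```

```bash
python3 - <<'E'
from h import *
st();wsnap('w16');go([.4855,.2675,.20],-64)
E
```

```text
t 27.33 pos [ 0.5428 -0.1318  0.2316] yaw -59.58 tilt 0.05 F [ 0.7 -0.6 -0.3] op 0.529
shift cm [-37.47 -15.15   3.6 ] |40.6| rows 9.7 turn [-0.32 -0.29  4.41]
```

View pics/w16.png

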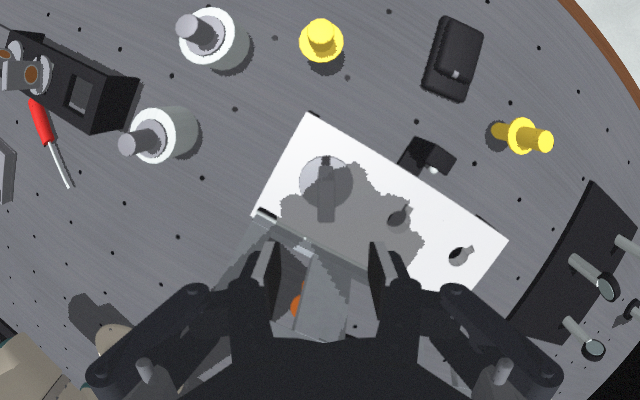

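Holder is home in A (326,183). Now to the middle holder.

arm_command(commands=[[[-3.7,-1.5,-0.5,0,0,0.6],[-3.7,-1.5,0,0,0,0.6],[-3.7,-1.5,0,0,0,0.6],[-3.7,-1.5,0,0,0,0.6],[-3.7,-1.5,0,0,0,0.6],[-3.7,-1.5,0,0,0,0.6],[-3.7,-1.5,0,0,0,0.6],[-3.7,-1.5,0,0,0,0],[-3,-1.2,0,0,0,0],[-2,-1,0,0,0,0]]])

```text
time: 28.22
position: [0.5086, 0.2504, 0.2572]
eef_rot: [0.845, -0.535, 0.014, -0.008]
force: [0.1, 0.1, -0.2]
opening: 0.525
```

```bash
python3 - <<'E'
from h import *
st();go([.4855,.2675,.20],-64)
E
```

```text
t 28.22 pos [0.5086 0.2504 0.2572] yaw -64.67 tilt 1.81 F [ 0.1  0.1 -0.2] op 0.525
shift cm [-2.62  1.51  5.64] |6.4| rows 1.5 turn [-1.58 -0.88 -0.66]
```

arm_command(commands=[[[-1.3,0.7,0.5,-0.8,-0.4,-0.4],[-1.2,0.7,0.8,-0.8,-0.4,-0.3],[0,0,0.8,0,0,0],[0,0,1,0,0,0],[0,0,1,0,0,0],[0,0,0.5,0,0,0],[0,0,0,0,0,0],[0,0,0,0,0,0]]])

```text
time: 28.88
position: [0.4832, 0.2679, 0.2079]
eef_rot: [0.849, -0.529, 0.0, 0.001]
force: [0.3, -0.4, 0.1]
opening: 0.528
```

```bash
python3 - <<'E'
from h import *
st();go([.4855,.2675,.108],-64); im=wsnap('w17')
cv2.imwrite('pics/w17c.png',cv2.resize(im[120:270,220:420],None,fx=4,fy=4,interpolation=cv2.INTER_CUBIC))
E
```

```text
t 28.88 pos [0.4832 0.2679 0.2079] yaw -63.84 tilt 0.07 F [ 0.3 -0.4  0.1] op 0.528
shift cm [ 0.12 -0.19  9.99] |10.0| rows 2.4 turn [ 0.04 -0.05  0.16]
```

View pics/w17c.png

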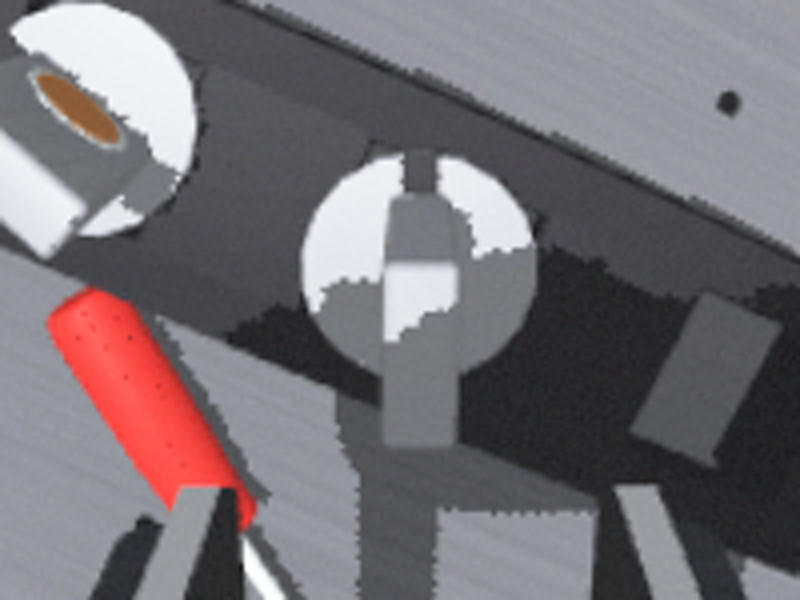

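```bash
python3 - <<'E'
from h import *
c=lambda x,y:(220+x/4-.375,120+y/4-.375)
P=[onz(*W('w17',*c(*p)),.141)[:2] for p in [(384,262),(458,262),(383,446),(459,446)]]
print('top centre',np.round(np.mean(P,0),4)); d=P[0]+P[1]-P[2]-P[3]; print(np.hypot(*d)/2,np.degrees(np.arctan2(d[1],d[0])))
x,r=circ([onz(*W('w17',*c(*p)),.081)[:2] for p in [(302,265),(310,220),(340,177),(380,157),(420,150),(465,158),(505,185),(532,230),(537,265),(527,310),(485,362),(345,355),(315,315)]]); print('collar',x,r)
E
```

```text
top centre [0.4852 0.2686]
0.034996973018766295 26.18131359413438
collar [0.48522817 0.26877911] 0.026790086007238083
```

Target is (0.4852,0.2686), yaw -63.9.

arm_command(commands=[[[0,-0.2,0.8,0,0,0],[0,0,1,0,0,0],[0,0,1,0,0,0],[0,0,1,0,0,0],[0,0,1,0,0,0],[0,0,1,0,0,0],[0,0,0,0,0,0],[0,0,0,0,0,0]]])

```text
time: 29.6
position: [0.4857, 0.2679, 0.1432]
eef_rot: [0.848, -0.529, 0.0, 0.001]
force: [0.3, -0.2, 1.1]
opening: 0.532
```

```bash
python3 - <<'E'
from h import *
st();go([.4852,.2686,.108],-63.8)
E
```

```text
t 29.60 pos [0.4857 0.2679 0.1432] yaw -63.93 tilt 0.09 F [ 0.3 -0.2  1.1] op 0.532
shift cm [-0.09  0.    3.52] |3.5| rows 0.8 turn [ 0.07 -0.06 -0.13]
```

arm_command(commands=[[[-0.08,0,0.8,0,0,0],[0,0,0.8,0,0,0],[0,0,0.8,0,0,0],[0,0,0.6,0,0,0],[0,0,0.3,0,0,0],[0,0,0,0,0,0]]])

```text
time: 30.1
position: [0.4855, 0.2689, 0.1073]
eef_rot: [0.848, -0.529, 0.0, 0.0]
force: [0.2, 0.5, -0.7]
opening: 0.532
```

```bash
python3 - <<'E'
from h import *
st();go([.4852,.2686,.108],-63.8)
E
```

```text
t 30.10 pos [0.4855 0.2689 0.1073] yaw -63.91 tilt 0.06 F [ 0.2  0.5 -0.7] op 0.532
shift cm [ 0.02  0.04 -0.07] |0.1| rows 0.0 turn [-0.01 -0.06 -0.11]
```

arm_command(commands=[[[0,0,0,0,0,0],[0,0,0,0,0,0],[0,0,0,0,0,0],[0,0,0,0,0,0],[0,0,0,0,0,0],[0,0,0,0,0,0]]], hand=255)

```text
time: 30.6
position: [0.4858, 0.269, 0.1079]
eef_rot: [0.848, -0.529, 0.001, -0.0]
force: [0.4, 0.1, -1.3]
opening: 0.155
```

arm_command(commands=[[[0,0,-0.8,0,0,0],[0,0,-0.8,0,0,0],[0,0,-0.9,0,0,0],[0,0,-1,0,0,0],[0,0,-1,0,0,0],[0,0,-1.2,0,0,0],[0,0,-1.5,0,0,0],[0,0,-2,0,0,0],[0,0,-2,0,0,0],[0,0,-1.5,0,0,0]]])

```text
time: 31.43
position: [0.4845, 0.2686, 0.2454]
eef_rot: [0.848, -0.529, 0.0, 0.001]
force: [0.7, 0.3, -1.4]
opening: 0.155
```

```bash
python3 - <<'E'
from h import *
st();go([.57,-.13,.245],-89.8)
E
```

```text
t 31.43 pos [0.4845 0.2686 0.2454] yaw -63.91 tilt 0.07 F [ 0.7  0.3 -1.4] op 0.155
shift cm [39.56  9.85  0.09] |40.8| rows 9.8 turn [ 0.03 -0.07 25.89]
```

arm_command(commands=[[[2,0.5,-1.5,0,0,4],[3.5,0.9,-1,0,0,4],[3.7,0.5,0,0,0,4],[3.7,0.3,0,0,0,4],[3.7,0,0,0,0,4],[3.7,-0.3,0,0,0,4],[3.8,-0.5,0,0,0,2],[3.8,-0.6,0,0,0,0],[3.5,-0.6,0,0,0,0],[2.5,0,0,0,0,0]]])

```text
time: 32.27
position: [0.5374, -0.0785, 0.2911]
eef_rot: [-0.704, 0.711, -0.007, 0.01]
force: [0.6, 0.4, -1.6]
opening: 0.158
```

```bash
python3 - <<'E'
from h import *
st();go([.57,-.14,.255],-89.8)
E
```

```text
t 32.27 pos [ 0.5374 -0.0785  0.2911] yaw -90.56 tilt 1.41 F [ 0.6  0.4 -1.6] op 0.158
shift cm [ 6.14 -3.23  3.67] |7.8| rows 1.9 turn [-1.39  0.23 -0.76]
```

arm_command(commands=[[[2.5,-0.3,0,-0.7,0.1,-0.4],[3,-0.2,0.3,-0.7,0.1,-0.4],[3,-0.2,0.3,0,0,0],[3,0,0.3,0,0,0],[2,0,0.5,0,0,0],[0.8,0,1,0,0,0],[0,0,1,0,0,0],[0,0,0,0,0,0],[0,0,0,0,0,0]]])

```text
time: 33.02
position: [0.5429, -0.2333, 0.2644]
eef_rot: [-0.706, 0.708, -0.004, 0.002]
force: [-0.3, 0.0, -1.3]
opening: 0.149
```

```bash
python3 - <<'E'
from h import *
st();go([.5447,-.2222,.185],-89.8)
E
```

```text
t 33.02 pos [ 0.5429 -0.2333  0.2644] yaw -90.14 tilt 0.47 F [-0.3  0.  -1.3] op 0.149
shift cm [-1.14 -0.11  7.93] |8.0| rows 1.9 turn [-0.43 -0.18 -0.34]
```

arm_command(commands=[[[-0.6,0,0.8,-0.4,-0.1,0.3],[-0.5,0,1,0,0,0],[0,0,1.2,0,0,0],[0,0,1.2,0,0,0],[0,0,1.2,0,0,0],[0,0,1,0,0,0],[0,0,0.5,0,0,0],[0,0,0,0,0,0],[0,0,0,0,0,0]]])

```text
time: 33.77
position: [0.5437, -0.2126, 0.1881]
eef_rot: [0.708, -0.706, -0.0, 0.0]
force: [-0.8, 0.2, -0.8]
opening: 0.153
```

```bash
python3 - <<'E'
from h import *
st();go([.5447,-.2222,.18],-89.8); im=wsnap('w18')
cv2.imwrite('pics/w18c.png',cv2.resize(im[140:340,220:430],None,fx=3.5,fy=3,interpolation=cv2.INTER_CUBIC))
E
```

```text
t 33.77 pos [ 0.5437 -0.2126  0.1881] yaw -89.87 tilt 0.05 F [-0.8  0.2 -0.8] op 0.153
shift cm [ 0.96 -0.1   0.81] |1.3| rows 0.3 turn [ 0.04  0.03 -0.07]
```

View pics/w18c.png

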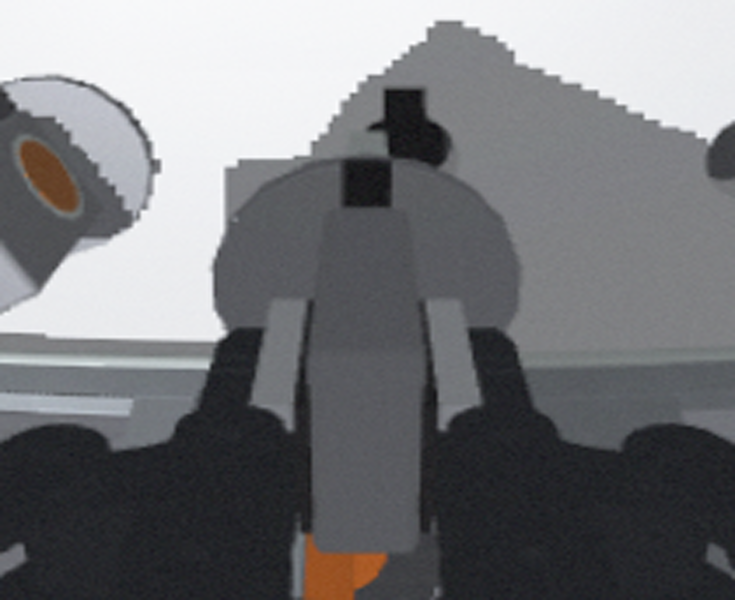

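```bash
cat >> h.py <<'E'
def keyend(name,p,held_xy,ka):
    """p crop px of keyway far end mid; ka world keyway angle deg -> shift tool mm"""
    c=lambda x,y:(220+x/3.5-.36,140+y/3-.33)
    a=np.load(name+'.npy'); Rt=R.from_quat(a[3:])
    e=onz(*W(name,*c(*p)),.075); k=np.radians(ka); b=e-.021*np.array([np.cos(k),np.sin(k),0])
    t=Rt.inv().apply(b-a[:3])*1000; s=t[:2]-held_xy
    tcp=a[:3]+Rt.apply(np.r_[s,0]/1000)
    print('bore',np.round(b,4),'shift tool mm',np.round(s,1),'-> TCP',np.round(tcp[:2],4))
E
python3 - <<'E'
from h import *
c=lambda x,y:(220+x/3.5-.36,140+y/3-.33)
held('w18',[(214,270),(225,225),(260,186),(300,168),(345,159),(400,160),(450,175),(490,205),(512,240),(521,275),(515,310)],.0285,c,(368,183))
keyend('w18',(404,88),(-.36,.7),0.2)
E
```

```text
held centre tool xy mm [-0.26  0.9 ] R 26.76
mark r 21.4 dir 0.9 deg from tool -y
bore [ 0.5438 -0.2215  0.075 ] shift tool mm [ 9.3 -0.9] -> TCP [ 0.5446 -0.222 ]
```

arm_command(commands=[[[0.6,-0.05,0,0,0,0],[0.35,-0.05,0.3,0,0,0],[0,0,0.3,0,0,0],[0,0,0,0,0,0],[0,0,0,0,0,0]]])

```text
time: 34.23
position: [0.5458, -0.2243, 0.1843]
eef_rot: [0.708, -0.707, 0.002, -0.001]
force: [-0.8, -0.8, -1.8]
opening: 0.153
```

```bash
python3 - <<'E'
from h import *
st();go([.5446,-.2221,.16],-89.8); im=wsnap('w19')
cv2.imwrite('pics/w19c.png',cv2.resize(im[140:340,220:430],None,fx=3.5,fy=3,interpolation=cv2.INTER_CUBIC))
E
```

```text
t 34.23 pos [ 0.5458 -0.2243  0.1843] yaw -89.92 tilt 0.23 F [-0.8 -0.8 -1.8] op 0.153
shift cm [-0.22  0.13  2.43] |2.4| rows 0.6 turn [-0.2  -0.1  -0.12]
```

View pics/w19c.png

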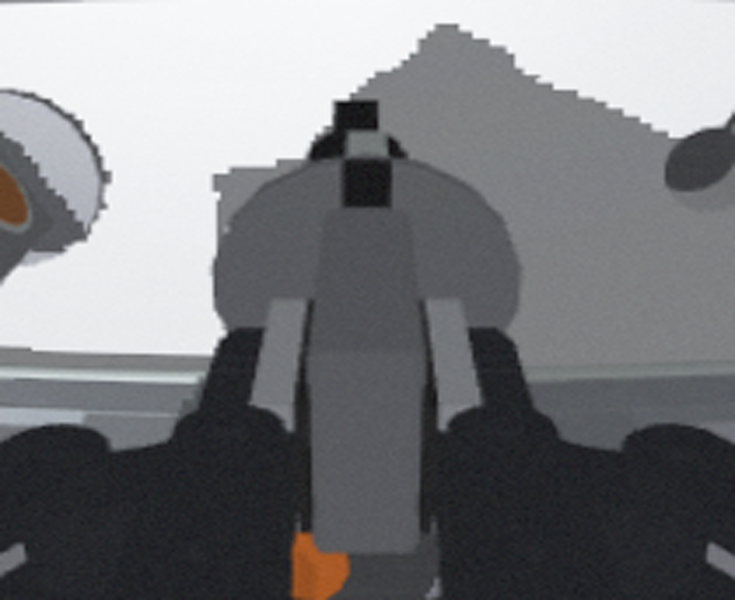

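```bash
python3 - <<'E'
from h import *
keyend('w19',(356,100),(-.36,.8),0.2)
E
```

```text
bore [ 0.5438 -0.2219  0.075 ] shift tool mm [-2.2  1.7] -> TCP [ 0.5442 -0.2221]
```

arm_command(commands=[[[-0.2,0.13,0.2,-0.2,-0.1,-0.1],[0,0,0.4,0,0,0],[0,0,0.4,0,0,0],[0,0,0.4,0,0,0],[0,0,0,0,0,0]]])

```text
time: 34.7
position: [0.5444, -0.2218, 0.1691]
eef_rot: [0.708, -0.706, -0.0, -0.0]
force: [0.7, -0.3, -2.4]
opening: 0.155
```

```bash
python3 - <<'E'
from h import *
st();go([.5446,-.2221,.16],-89.8)
E
```

```text
t 34.70 pos [ 0.5444 -0.2218  0.1691] yaw -89.79 tilt 0.01 F [ 0.7 -0.3 -2.4] op 0.155
shift cm [ 0.03 -0.02  0.91] |0.9| rows 0.2 turn [0.   0.01 0.01]
```

arm_command(commands=[[[0.03,0,0.4,0,0,0],[0,0,0.4,0,0,0],[0,0,0.4,0,0,0],[0,0,0,0,0,0]]])

```text
time: 35.03
position: [0.5442, -0.2219, 0.1552]
eef_rot: [0.708, -0.706, -0.0, 0.0]
force: [1.4, 0.7, -2.1]
opening: 0.157
```

arm_command(commands=[[[0,0,0.4,0,0,0],[0,0,0.4,0,0,0],[0,0,0.4,0,0,0],[0,0,0,0,0,0]]])

```text
time: 35.37
position: [0.5442, -0.2219, 0.1419]
eef_rot: [0.708, -0.706, -0.0, 0.0]
force: [0.2, -0.3, -1.5]
opening: 0.153
```

```bash
python3 - <<'E'
from h import *
st();go([.5446,-.2221,.1075],-89.8)
E
```

```text
t 35.37 pos [ 0.5442 -0.2219  0.1419] yaw -89.79 tilt 0.06 F [ 0.2 -0.3 -1.5] op 0.153
shift cm [ 0.02 -0.04  3.44] |3.4| rows 0.8 turn [0.05 0.03 0.01]
```

arm_command(commands=[[[0,0,0.4,0,0,0],[0,0,0.4,0,0,0],[0,0,0.4,0,0,0],[0,0,0.4,0,0,0],[0,0,0.4,0,0,0],[0,0,0.4,0,0,0],[0,0,0.4,0,0,0],[0,0,0.2,0,0,0],[0,0,0.2,0,0,0],[0,0,0,0,0,0]]])

```text
time: 36.2
position: [0.5445, -0.2221, 0.1077]
eef_rot: [0.708, -0.706, 0.0, -0.0]
force: [0.1, 0.4, -2.1]
opening: 0.155
```

```bash
python3 - <<'E'
from h import *
st();go([.5446,-.2221,.1075],-89.8)
E
```

```text
t 36.20 pos [ 0.5445 -0.2221  0.1077] yaw -89.79 tilt 0.03 F [ 0.1  0.4 -2.1] op 0.155
shift cm [-0.   -0.01  0.02] |0.0| rows 0.0 turn [-0.03 -0.01  0.01]
```

arm_command(commands=[[[0,0,0.12,0,0,0],[0,0,0,0,0,0]]])

```text
time: 36.37
position: [0.5449, -0.2223, 0.1078]
eef_rot: [0.708, -0.706, 0.001, -0.0]
force: [0.5, -0.3, -1.5]
opening: 0.157
```

arm_command(commands=[[[0,0,0,0,0,0],[0,0,0,0,0,0],[0,0,0,0,0,0],[0,0,-0.8,0,0,0],[0,0,-1.2,0,0,0],[0,0,-1.5,0,0,0],[0,0,-2,0,0,0],[0,0,-2,0,0,0],[0,0,-2,0,0,0],[0,0,-2,0,0,0]]], hand=120)

```text
time: 37.2
position: [0.5433, -0.2215, 0.2283]
eef_rot: [0.708, -0.706, -0.001, 0.0]
force: [0.7, -0.9, -0.6]
opening: 0.532
```

```bash
python3 - <<'E'
from h import *
st();wsnap('w20');go([.4836,.3513,.21],-15)
E
```

```text
t 37.20 pos [ 0.5433 -0.2215  0.2283] yaw -89.79 tilt 0.17 F [ 0.7 -0.9 -0.6] op 0.532
shift cm [-57.37   5.9    2.24] |57.7| rows 13.8 turn [ -0.14  -0.28 -74.79]
```

View pics/w20.png

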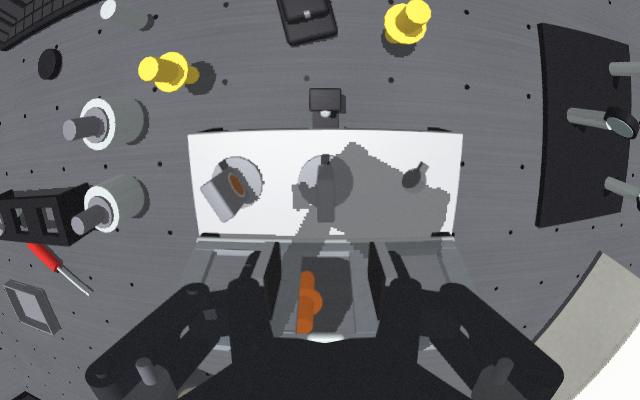

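Holder is home in B (325,180). Now the last one.

arm_command(commands=[[[-4,0,-1,0,0,0],[-4,0,-1,0,0,0],[-4,0,0,0,0,0],[-4,0,0,0,0,0],[-4,0,0,0,0,0],[-4,0,0,0,0,0],[-4,0,0,0,0,0],[-4,0,0,0,0,0],[-4,0,0,0,0,0],[-4,0,0,0,0,0]]])

```text
time: 38.08
position: [0.5453, 0.1839, 0.2673]
eef_rot: [-0.703, 0.711, -0.012, 0.007]
force: [0.7, -0.2, -0.0]
opening: 0.53
```

arm_command(commands=[[[-3,0,0,0,0,-7],[-3,0,0,0,0,-7],[-2,0,0,0,0,-7],[-2,0,0,0,0,-7],[0,0,0,0,0,-7],[0,0,0,0,0,-7],[0,0,0,0,0,-7],[0,0,0,0,0,-7],[0,0,0,0,0,-7],[0,0,0,0,0,-7]]])

```text
time: 38.92
position: [0.5257, 0.2982, 0.2757]
eef_rot: [0.986, -0.164, 0.018, -0.003]
force: [0.1, -0.4, -0.5]
opening: 0.529
```

```bash
python3 - <<'E'
from h import *
st();go([.4836,.3513,.21],-15)
E
```

```text
t 38.92 pos [0.5257 0.2982 0.2757] yaw -18.95 tilt 2.05 F [ 0.1 -0.4 -0.5] op 0.529
shift cm [-5.93 -3.58  6.42] |9.4| rows 2.3 turn [-0.64 -1.95 -3.94]
```

arm_command(commands=[[[-2,-1.2,0,-0.3,-1,-2],[-2,-1.2,0,-0.3,-0.9,-1.9],[-1.5,-1,0.5,0,0,0],[-0.4,-0.2,1,0,0,0],[0,0,1,0,0,0],[0,0,1,0,0,0],[0,0,1,0,0,0],[0,0,0,0,0,0],[0,0,0,0,0,0]]])

```text
time: 39.67
position: [0.4802, 0.3485, 0.2308]
eef_rot: [0.992, -0.128, 0.003, -0.001]
force: [0.6, -0.0, 0.5]
opening: 0.529
```

```bash
python3 - <<'E'
from h import *
st();go([.4836,.3513,.108],-15); im=wsnap('w21')
cv2.imwrite('pics/w21c.png',cv2.resize(im[120:270,220:420],None,fx=4,fy=4,interpolation=cv2.INTER_CUBIC))
E
```

```text
t 39.67 pos [0.4802 0.3485 0.2308] yaw -14.66 tilt 0.33 F [ 0.6 -0.   0.5] op 0.529
shift cm [ 0.21 -0.31 12.28] |12.3| rows 2.9 turn [-0.19 -0.27  0.34]
```

View pics/w21c.png

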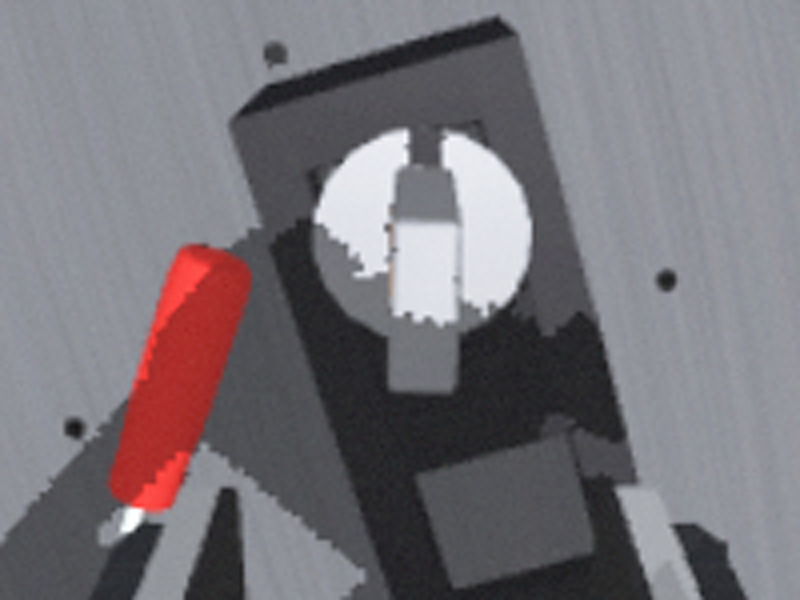

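The key mark shows at crop (426,148), which confirms the key on the +y side.

```bash
python3 - <<'E'
from h import *
c=lambda x,y:(220+x/4-.375,120+y/4-.375)
P=[onz(*W('w21',*c(*p)),.141)[:2] for p in [(393,220),(462,222),(387,390),(457,393)]]
print('top centre',np.round(np.mean(P,0),4)); d=P[0]+P[1]-P[2]-P[3]; print(np.hypot(*d)/2,np.degrees(np.arctan2(d[1],d[0])))
x,r=circ([onz(*W('w21',*c(*p)),.081)[:2] for p in [(313,225),(322,185),(350,150),(385,130),(450,128),(490,145),(520,180),(532,225),(525,270),(490,318),(350,318),(320,270)]]); print('collar',x,r)
go([*(np.mean(P,0)+x)/2,.108],-15)
E
```

```text
top centre [0.4827 0.3528]
0.03502804175351549 73.64324724055416
collar [0.48279666 0.35312105] 0.027025920807249554
shift cm [ 0.09 -0.47 12.25] |12.3| rows 2.9 turn [-0.16 -0.25  0.34]
```

Target is (0.4828,0.353), yaw -16.

arm_command(commands=[[[0.1,-0.45,0.8,-0.2,-0.2,1.3],[0,0,1.2,0,0,0],[0,0,1.2,0,0,0],[0,0,1.2,0,0,0],[0,0,1.2,0,0,0],[0,0,1.2,0,0,0],[0,0,1,0,0,0],[0,0,0,0,0,0],[0,0,0,0,0,0]]])

```text
time: 40.47
position: [0.4834, 0.35, 0.1453]
eef_rot: [0.99, -0.139, 0.0, 0.001]
force: [0.3, -0.1, 0.3]
opening: 0.527
```

```bash
python3 - <<'E'
from h import *
st();go([.4828,.353,.108],-16)
E
```

```text
t 40.47 pos [0.4834 0.35   0.1453] yaw -16.02 tilt 0.09 F [ 0.3 -0.1  0.3] op 0.527
shift cm [-0.14 -0.28  3.73] |3.7| rows 0.9 turn [ 0.07 -0.06 -0.02]
```

arm_command(commands=[[[-0.12,-0.26,0.6,0,0,0],[0,0,0.8,0,0,0],[0,0,0.8,0,0,0],[0,0,0.7,0,0,0],[0,0,0.4,0,0,0],[0,0,0,0,0,0]]])

```text
time: 40.97
position: [0.4835, 0.3536, 0.1105]
eef_rot: [0.99, -0.139, 0.002, -0.0]
force: [0.2, -0.3, -0.1]
opening: 0.528
```

```bash
python3 - <<'E'
from h import *
st();go([.4828,.353,.108],-16)
E
```

```text
t 40.97 pos [0.4835 0.3536 0.1105] yaw -16.00 tilt 0.18 F [ 0.2 -0.3 -0.1] op 0.528
shift cm [-0.05  0.08  0.25] |0.3| rows 0.1 turn [-0.06 -0.17  0.  ]
```

arm_command(commands=[[[-0.05,0.07,0.25,0,-0.1,0],[0,0,0,0,0,0]]])

```text
time: 41.13
position: [0.4827, 0.353, 0.1075]
eef_rot: [0.99, -0.139, 0.0, -0.0]
force: [-0.1, -0.1, -0.5]
opening: 0.536
```

arm_command(commands=[[[0,0,0,0,0,0],[0,0,0,0,0,0],[0,0,0,0,0,0],[0,0,0,0,0,0],[0,0,0,0,0,0],[0,0,0,0,0,0]]], hand=255)

```text
time: 41.63
position: [0.4831, 0.3531, 0.1085]
eef_rot: [0.99, -0.139, 0.001, -0.001]
force: [-0.6, 0.1, -1.0]
opening: 0.16
```

arm_command(commands=[[[0,0,-0.8,0,0,0],[0,0,-0.8,0,0,0],[0,0,-0.9,0,0,0],[0,0,-1,0,0,0],[0,0,-1,0,0,0],[0,0,-1.5,0,0,0],[0,0,-2,0,0,0],[0,0,-2,0,0,0],[0,0,-2,0,0,0],[0,0,-2,0,0,0]]])

```text
time: 42.47
position: [0.4813, 0.352, 0.2576]
eef_rot: [0.99, -0.139, -0.001, 0.001]
force: [-0.1, -0.0, -0.3]
opening: 0.155
```

```bash
python3 - <<'E'
from h import *
st();go([.55,-.31,.27],-119.8)
E
```

```text
t 42.47 pos [0.4813 0.352  0.2576] yaw -16.00 tilt 0.12 F [-0.1 -0.  -0.3] op 0.155
shift cm [24.85 61.75 -1.17] |66.6| rows 16.0 turn [ 1.400e-01 -4.000e-02  1.038e+02]
```

arm_command(commands=[[[0,0,-0.5,0,0,7],[0,0,-0.5,0,0,7],[0,0,-0.5,0,0,7],[0,0,-0.5,0,0,7],[0,0,0,0,0,7],[0,0,0,0,0,7],[0,0,0,0,0,7],[0,0,0,0,0,7],[0,0,0,0,0,7],[0,0,0,0,0,7]]])

```text
time: 43.3
position: [0.4822, 0.3527, 0.3015]
eef_rot: [0.722, -0.692, 0.003, -0.012]
force: [-0.5, 0.1, -1.5]
opening: 0.155
```

```bash
python3 - <<'E'
from h import *
st();go([.55,-.12,.27],-119.8)
E
```

```text
t 43.30 pos [0.4822 0.3527 0.3015] yaw -87.59 tilt 1.39 F [-0.5  0.1 -1.5] op 0.155
shift cm [47.54 -4.73  2.68] |47.9| rows 11.5 turn [-0.97  1.01 32.2 ]
```

arm_command(commands=[[[3,-0.6,0,-0.5,0.5,0],[4,-0.6,0.3,-0.5,0.5,0],[4,-0.6,0.3,0,0,0],[4,-0.6,0.3,0,0,0],[4,-0.6,0.3,0,0,0],[4,-0.6,0.3,0,0,0],[4,-0.6,0.3,0,0,0],[4,-0.6,0,0,0,0],[4,-0.6,0,0,0,0],[4,-0.6,0,0,0,0]]])

```text
time: 44.13
position: [0.556, -0.0404, 0.2967]
eef_rot: [0.724, -0.69, 0.006, -0.006]
force: [0.7, 1.2, -2.4]
opening: 0.158
```

```bash
python3 - <<'E'
from h import *
st();go([.55,-.30,.27],-119.8)
E
```

```text
t 44.13 pos [ 0.556  -0.0404  0.2967] yaw -87.30 tilt 0.96 F [ 0.7  1.2 -2.4] op 0.158
shift cm [25.9   1.86  2.67] |26.1| rows 6.3 turn [-0.95  0.2  32.5 ]
```

arm_command(commands=[[[3.5,0,0,-0.5,0.1,5.4],[3.5,-0.2,0,-0.4,0.1,5.4],[3.5,-0.6,0,0,0,5.4],[3.5,-1,0,0,0,5.4],[3.3,-1.2,0,0,0,5.4],[3,-1.3,0,0,0,5.4],[1.5,-0.8,0.5,0,0,0],[0,0,0.5,0,0,0],[0,0,0,0,0,0]]])

```text
time: 44.88
position: [0.5547, -0.2876, 0.298]
eef_rot: [-0.485, 0.874, -0.007, 0.002]
force: [-0.2, 0.6, -1.4]
opening: 0.157
```

```bash
python3 - <<'E'
from h import *
st();go([.5447,-.3118,.20],-119.8)
E
```

```text
t 44.88 pos [ 0.5547 -0.2876  0.298 ] yaw -121.97 tilt 0.79 F [-0.2  0.6 -1.4] op 0.157
shift cm [ 2.55 -0.3   9.81] |10.1| rows 2.4 turn [-0.77 -0.16 -2.17]
```

arm_command(commands=[[[1.3,-0.1,0.8,-0.4,-0.1,-1.1],[1.2,-0.2,1,-0.3,0,-1],[0,0,1.2,0,0,0],[0,0,1.2,0,0,0],[0,0,1.2,0,0,0],[0,0,1.2,0,0,0],[0,0,1.2,0,0,0],[0,0,1,0,0,0],[0,0,0,0,0,0],[0,0,0,0,0,0]]])

```text
time: 45.72
position: [0.5474, -0.3001, 0.2076]
eef_rot: [-0.506, 0.862, -0.002, 0.002]
force: [0.5, -0.6, -1.4]
opening: 0.158
```

```bash
python3 - <<'E'
from h import *
st();go([.5447,-.3118,.183],-119.8)
E
```

```text
t 45.72 pos [ 0.5474 -0.3001  0.2076] yaw -119.15 tilt 0.29 F [ 0.5 -0.6 -1.4] op 0.158
shift cm [ 1.16 -0.32  2.46] |2.7| rows 0.7 turn [-0.27  0.11  0.65]
```

arm_command(commands=[[[0.6,-0.15,0.4,-0.2,0.1,0.6],[0.5,-0.15,0.6,0,0,0],[0,0,0.6,0,0,0],[0,0,0.5,0,0,0],[0,0,0,0,0,0],[0,0,0,0,0,0]]])

```text
time: 46.22
position: [0.5452, -0.3124, 0.1864]
eef_rot: [-0.501, 0.865, -0.002, 0.001]
force: [0.3, -1.0, -1.4]
opening: 0.159
```

```bash
python3 - <<'E'
from h import *
st();go([.5447,-.3118,.18],-119.8); im=wsnap('w22')
cv2.imwrite('pics/w22c.png',cv2.resize(im[140:340,220:430],None,fx=3.5,fy=3,interpolation=cv2.INTER_CUBIC))
E
```

```text
t 46.22 pos [ 0.5452 -0.3124  0.1864] yaw -119.82 tilt 0.23 F [ 0.3 -1.  -1.4] op 0.159
shift cm [-0.03  0.07  0.64] |0.6| rows 0.2 turn [-0.23 -0.01 -0.02]
```

View pics/w22c.png

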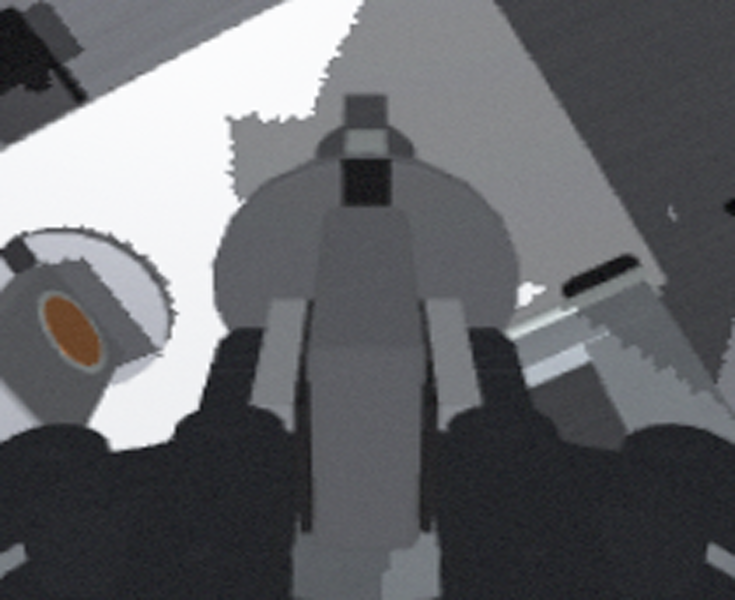

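The key (367,142) points straight into C's keyway (366,110).

```bash
python3 - <<'E'
from h import *
c=lambda x,y:(220+x/3.5-.36,140+y/3-.33)
held('w22',[(213,270),(225,222),(260,182),(300,165),(345,157),(400,158),(450,172),(490,203),(512,240),(520,275),(515,310)],.0285,c,(367,182))
keyend('w22',(366,95),(-.36,.9),-29.8)
E
```

```text
held centre tool xy mm [-0.19  0.55] R 26.8
mark r 21.1 dir 0.8 deg from tool -y
bore [ 0.5442 -0.3119  0.075 ] shift tool mm [0.4 0.7] -> TCP [ 0.5444 -0.3124]
```

arm_command(commands=[[[0.02,0.07,0.2,-0.2,0,0],[0,0,0.4,0,0,0],[0,0,0.4,0,0,0],[0,0,0.4,0,0,0],[0,0,0.4,0,0,0],[0,0,0,0,0,0]]])

```text
time: 46.77
position: [0.5447, -0.3122, 0.1674]
eef_rot: [-0.502, 0.865, -0.001, 0.0]
force: [-0.7, 0.4, -1.7]
opening: 0.158
```

```bash
python3 - <<'E'
from h import *
st();go([.5445,-.3121,.1085],-119.8)
E
```

```text
t 46.77 pos [ 0.5447 -0.3122  0.1674] yaw -119.80 tilt 0.09 F [-0.7  0.4 -1.7] op 0.158
shift cm [0.   0.03 5.89] |5.9| rows 1.4 turn [-0.09 -0.01  0.  ]
```

arm_command(commands=[[[0,0.02,0.4,0,0,0],[0,0,0.4,0,0,0],[0,0,0.4,0,0,0],[0,0,0,0,0,0]]])

```text
time: 47.1
position: [0.5446, -0.312, 0.1539]
eef_rot: [-0.502, 0.865, -0.001, 0.0]
force: [0.3, -0.5, -1.8]
opening: 0.159
```

arm_command(commands=[[[0,0,0.4,0,0,0],[0,0,0.4,0,0,0],[0,0,0.4,0,0,0],[0,0,0,0,0,0]]])

```text
time: 47.43
position: [0.5447, -0.312, 0.1406]
eef_rot: [-0.502, 0.865, -0.001, 0.0]
force: [0.3, -0.3, -2.0]
opening: 0.156
```

```bash
python3 - <<'E'
from h import *
st();go([.5445,-.3121,.1080],-119.8)
E
```

```text
t 47.43 pos [ 0.5447 -0.312   0.1406] yaw -119.79 tilt 0.10 F [ 0.3 -0.3 -2. ] op 0.156
shift cm [0.01 0.02 3.26] |3.3| rows 0.8 turn [-0.1  -0.01  0.01]
```

arm_command(commands=[[[0,0,0.4,0,0,0],[0,0,0.4,0,0,0],[0,0,0.4,0,0,0],[0,0,0.4,0,0,0],[0,0,0.4,0,0,0],[0,0,0.4,0,0,0],[0,0,0.4,0,0,0],[0,0,0.2,0,0,0],[0,0,0.1,0,0,0],[0,0,0,0,0,0]]])

```text
time: 48.27
position: [0.5451, -0.3124, 0.1087]
eef_rot: [-0.502, 0.865, -0.002, 0.001]
force: [0.2, -0.7, -1.7]
opening: 0.159
```

```bash
python3 - <<'E'
from h import *
st();go([.5445,-.3121,.1080],-119.8)
E
```

```text
t 48.27 pos [ 0.5451 -0.3124  0.1087] yaw -119.79 tilt 0.23 F [ 0.2 -0.7 -1.7] op 0.159
shift cm [0.01 0.07 0.07] |0.1| rows 0.0 turn [-0.22 -0.02  0.01]
```

arm_command(commands=[[[0,0,0.1,0,0,0],[0,0,0,0,0,0]]])

```text
time: 48.43
position: [0.5455, -0.3126, 0.1084]
eef_rot: [-0.502, 0.865, -0.003, 0.001]
force: [-0.4, -0.1, -1.8]
opening: 0.159
```

arm_command(commands=[[[0,0,0,0,0,0],[0,0,0,0,0,0],[0,0,0,0,0,0],[0,0,-0.8,0,0,0],[0,0,-1.2,0,0,0],[0,0,-1.5,0,0,0],[0,0,-2,0,0,0],[0,0,-2,0,0,0],[0,0,-2,0,0,0],[0,0,-2,0,0,0]]], hand=120)

```text
time: 49.27
position: [0.5436, -0.3113, 0.2281]
eef_rot: [-0.502, 0.865, 0.0, -0.0]
force: [0.2, -0.5, 0.4]
opening: 0.53
```

```bash
python3 - <<'E'
from h import *
st();wsnap('w23');go([.55,-.222,.32],-90)
E
```

```text
t 49.27 pos [ 0.5436 -0.3113  0.2281] yaw -119.79 tilt 0.04 F [ 0.2 -0.5  0.4] op 0.530
shift cm [-8.08  3.96 -8.64] |12.5| rows 3.0 turn [ -0.41  -0.14 -29.8 ]
```

View pics/w23.png

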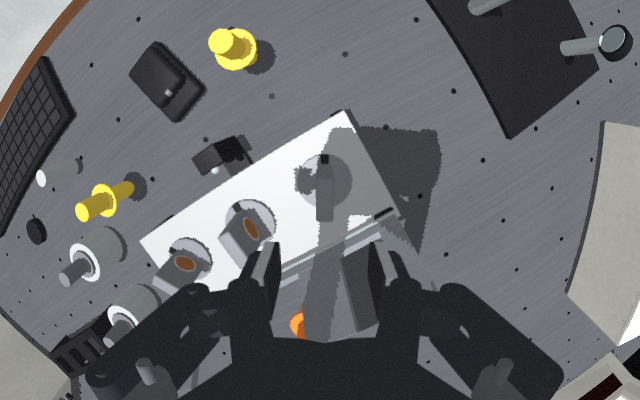

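All three holders are in. I'll move up and centre to check that they are home and to measure the frame.

arm_command(commands=[[[-1,0.5,-2,0,0,-6],[-1.5,0.5,-2,0,0,-6],[-1.5,0.6,-2,0,0,-6],[-2,0.4,-2,0,0,-6],[-2,0.4,-0.5,0,0,-5.5],[0,0,0,0,0,0],[0,0,0,0,0,0],[0,0,0,0,0,0]]])

```text
time: 49.98
position: [0.5422, -0.2255, 0.3341]
eef_rot: [0.713, -0.702, 0.011, -0.003]
force: [0.1, 0.2, 0.9]
opening: 0.529
```

```bash
python3 - <<'E'
from h import *
st();wsnap('w24');snap('scene','scene2');im=snap('top','top2')
cv2.imwrite('pics/top2c.png',cv2.resize(im[130:290,280:520],None,fx=3.3,fy=3.3,interpolation=cv2.INTER_CUBIC))
im=cv2.imread('pics/scene2.png');cv2.imwrite('pics/scene2c.png',cv2.resize(im[110:280,130:370],None,fx=3.3,fy=3.3,interpolation=cv2.INTER_CUBIC))
E
```

```text
t 49.98 pos [ 0.5422 -0.2255  0.3341] yaw -89.11 tilt 1.33 F [0.1 0.2 0.9] op 0.529
```

View pics/w24.png

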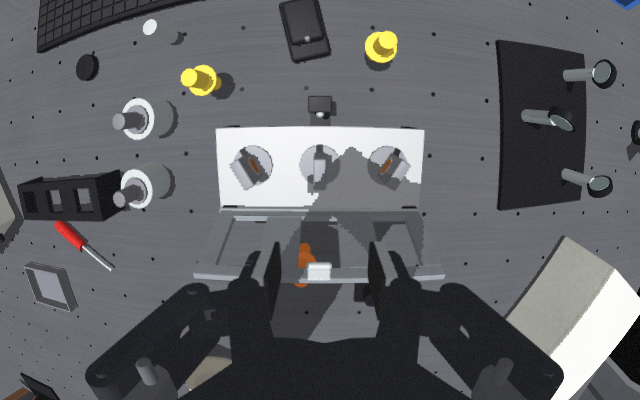

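View pics/scene2c.png

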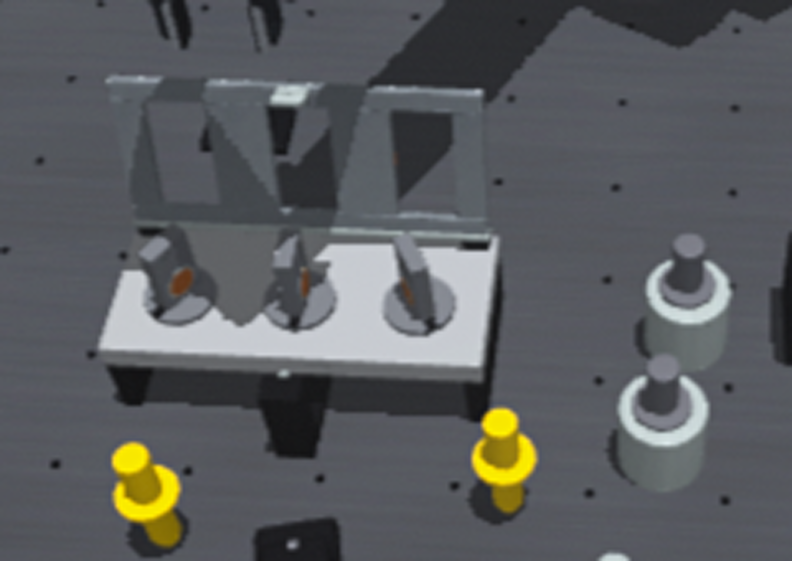

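View pics/top2c.png

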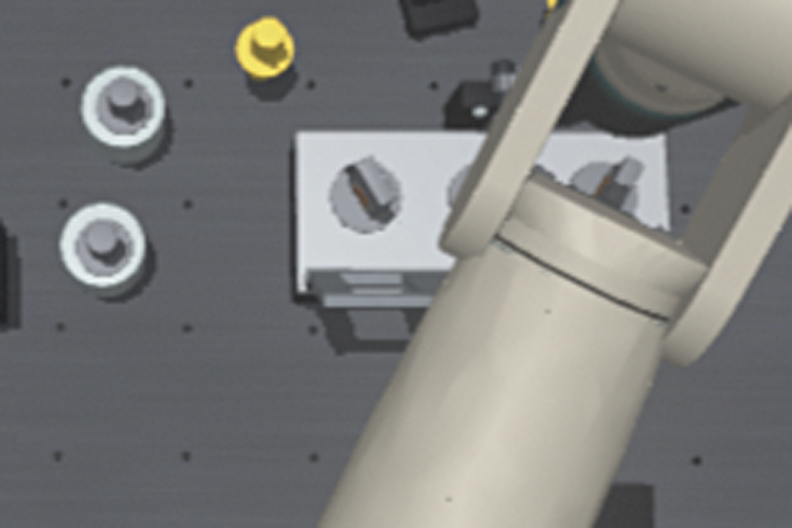

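```bash
python3 - <<'E'
from h import *
im=cv2.imread('pics/w24.png')
cv2.imwrite('pics/w24c.png',cv2.resize(im[190:300,180:460],None,fx=2.85,fy=2.85,interpolation=cv2.INTER_CUBIC))
for a,b in [((195,277),(485,92)),((443,277),(108,80))]:
    print(tri([W('w24',*a),ray('scene',130+b[0]/3.3,110+b[1]/3.3)]))
E
```

```text
(array([ 0.44100378, -0.08587777,  0.20054704]), [np.float64(0.9956677869766538), np.float64(0.9956677869765154)])
(array([ 0.44656894, -0.35784533,  0.20285739]), [np.float64(0.015147908732863983), np.float64(0.015147908732828154)])
```

View pics/w24c.png

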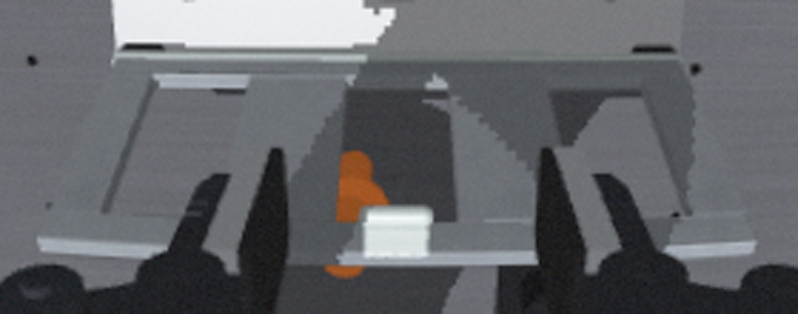

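All holders are flat and home, and both plugs are collar-down. The frame's top edge is at about (0.444, z 0.202), so its angle is about 1.9 rad. Now behind the frame with shut fingers at y=-0.18, between two holders.

```bash
python3 - <<'E'
from h import *
go([.40,-.18,.30],-90)
E
```

```text
shift cm [-4.86 14.19  2.96] |15.3| rows 3.7 turn [-1.03 -0.6   0.86]
```

arm_command(commands=[[[-0.8,2.4,0,-0.5,-0.3,0.4],[-0.8,2.4,0,-0.5,-0.3,0.4],[-0.8,2.4,0,0,0,0],[-0.8,2.4,0,0,0,0],[-0.8,2.4,0,0,0,0],[-0.8,2.2,0,0,0,0],[0,0,0,0,0,0],[0,0,0,0,0,0]]], hand=255)

```text
time: 50.8
position: [0.3928, -0.1805, 0.3225]
eef_rot: [-0.702, 0.712, 0.008, -0.003]
force: [0.3, -0.1, -0.2]
opening: -0.0
```

```bash
python3 - <<'E'
from h import *
st();go([.405,-.18,.185],-90);print(np.round(manip.observe()['qpos'],2));wsnap('w25')
E
```

```text
t 50.80 pos [ 0.3928 -0.1805  0.3225] yaw -90.77 tilt 1.02 F [ 0.3 -0.1 -0.2] op -0.000
shift cm [ 0.04 -1.44 13.73] |13.8| rows 3.3 turn [ 0.92  0.45 -0.76]
[-0.52 -0.2   1.46 -0.    1.9   1.07]
```

View pics/w25.png

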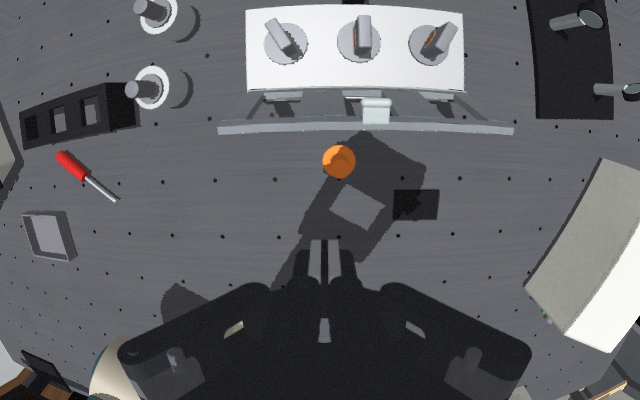

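```bash
python3 - <<'E'
from h import *
for p,z in [((339,160),.11),((218,130),.2),((513,130),.2),((376,100),.2)]: print(np.round(onz(*W('w25',*p),z),4))
print(tri([W('w25',345,165),ray('top',418,249)]))
E
```

```text
[ 0.3999 -0.196   0.11  ]
[ 0.4478 -0.0862  0.2   ]
[ 0.4501 -0.3616  0.2   ]
[ 0.47   -0.2241  0.2   ]
(array([ 0.39263697, -0.1995673 ,  0.09512639]), [np.float64(4.697332864667911), np.float64(4.697332864667771)])
```

arm_command(commands=[[[0,-0.5,1.5,0.4,0.2,-0.4],[0,-0.4,2,0.4,0.2,-0.4],[0,0,2,0,0,0],[0,0,2,0,0,0],[0,0,2,0,0,0],[0,0,1.5,0,0,0],[0,0,0.8,0,0,0],[0,0,0,0,0,0],[0,0,0,0,0,0]]])

```text
time: 51.6
position: [0.4068, -0.1842, 0.1961]
eef_rot: [-0.706, 0.708, 0.004, -0.001]
force: [-0.3, -0.1, 0.6]
opening: 0.0
```

```bash
python3 - <<'E'
from h import *
st();go([.43,-.18,.187],-90)
E
```

```text
t 51.60 pos [ 0.4068 -0.1842  0.1961] yaw -90.20 tilt 0.42 F [-0.3 -0.1  0.6] op 0.000
shift cm [-0.42 -2.33  0.9 ] |2.5| rows 0.6 turn [ 0.37  0.2  -0.2 ]
```

arm_command(commands=[[[-0.3,-0.8,0.4,0.3,0.2,-0.2],[0,-0.8,0.3,0,0,0],[0,-0.8,0,0,0,0],[0,-0.8,0,0,0,0],[0,-0.8,0,0,0,0]]])

```text
time: 52.02
position: [0.4515, -0.182, 0.1923]
eef_rot: [-0.707, 0.707, -0.002, 0.0]
force: [-3.1, 0.3, 3.0]
opening: 0.001
```

```bash
python3 - <<'E'
from h import *
st();go([.48,-.18,.187],-90)
E
```

```text
t 52.02 pos [ 0.4515 -0.182   0.1923] yaw -90.05 tilt 0.28 F [-3.1  0.3  3. ] op 0.001
shift cm [-0.2  -2.85  0.54] |2.9| rows 0.7 turn [-0.2  -0.19 -0.05]
```

arm_command(commands=[[[-0.1,-0.8,-0.3,0,0,0],[0,-0.8,-0.2,0,0,0],[0,-0.8,0,0,0,0],[0,-0.8,0,0,0,0],[0,-0.8,0.2,0,0,0],[0,0,0,0,0,0]]])

```text
time: 52.52
position: [0.4975, -0.1806, 0.1948]
eef_rot: [0.707, -0.707, 0.002, 0.001]
force: [-0.7, -1.2, 0.1]
opening: -0.001
```

```bash
python3 - <<'E'
from h import *
st();go([.508,-.18,.193],-90); wsnap('w26'); snap('scene','scene3')
im=cv2.imread('pics/scene3.png');cv2.imwrite('pics/scene3c.png',cv2.resize(im[100:270,130:370],None,fx=3.3,fy=3.3,interpolation=cv2.INTER_CUBIC))
E
```

```text
t 52.52 pos [ 0.4975 -0.1806  0.1948] yaw -89.98 tilt 0.20 F [-0.7 -1.2  0.1] op -0.001
shift cm [-0.06 -1.05  0.18] |1.1| rows 0.3 turn [-0.08 -0.18  0.02]
```

View pics/scene3c.png

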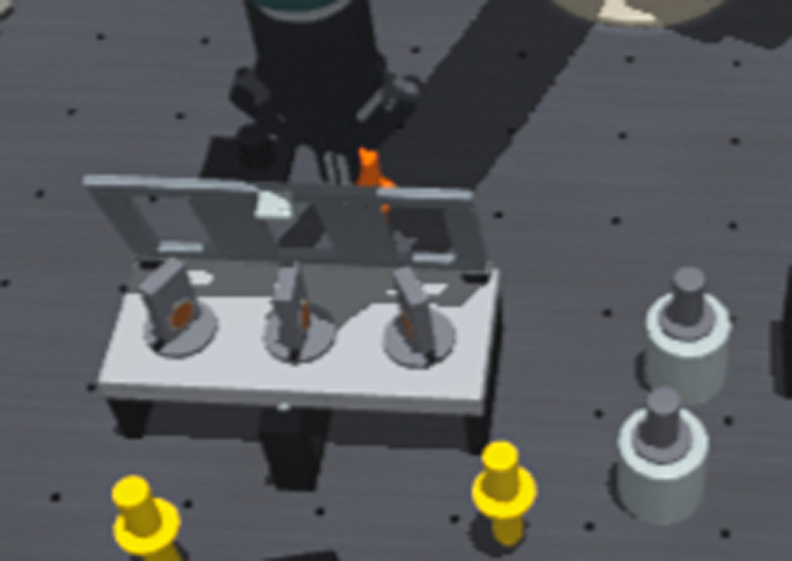

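View pics/w26.png

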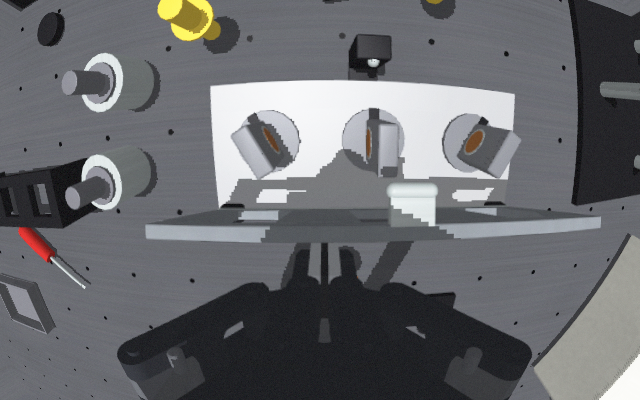

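Frame is following (about 1.25 rad). Continuing the arc.

arm_command(commands=[[[0,-0.8,0.05,0,0,0],[0,-0.8,0.25,0,0,0],[0,-0.7,0.3,0,0,0],[0,-0.7,0.4,0,0,0],[0,-0.6,0.45,0,0,0],[0,0,0,0,0,0]]])

```text
time: 53.12
position: [0.5361, -0.1807, 0.1799]
eef_rot: [-0.707, 0.707, -0.002, -0.0]
force: [-0.7, -0.3, -0.4]
opening: -0.002
```

```bash
python3 - <<'E'
from h import *
st();go([.538,-.18,.178],-90);wsnap('w27')
E
```

```text
t 53.12 pos [ 0.5361 -0.1807  0.1799] yaw -90.02 tilt 0.24 F [-0.7 -0.3 -0.4] op -0.002
shift cm [-0.07 -0.19  0.19] |0.3| rows 0.1 turn [-0.15 -0.19 -0.02]
```

View pics/w27.png

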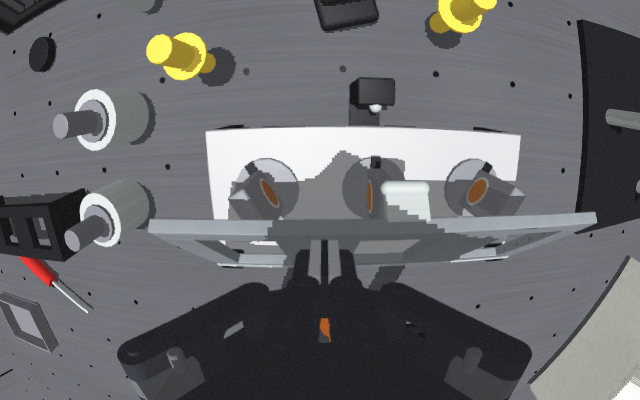

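arm_command(commands=[[[0,-0.8,0.6,0,0,0],[0,-0.7,0.6,0,0,0],[0,-0.6,0.7,0,0,0],[0,-0.5,0.7,0,0,0],[0,0,0,0,0,0]]])

```text
time: 53.58
position: [0.5639, -0.1811, 0.1533]
eef_rot: [-0.707, 0.707, -0.003, 0.0]
force: [0.3, 0.4, -0.8]
opening: -0.001
```

```bash
python3 - <<'E'
from h import *
st();go([.572,-.18,.142],-90);wsnap('w28')
E
```

```text
t 53.58 pos [ 0.5639 -0.1811  0.1533] yaw -90.03 tilt 0.34 F [ 0.3  0.4 -0.8] op -0.001
shift cm [-0.11 -0.81  1.13] |1.4| rows 0.3 turn [-0.25 -0.23 -0.03]
```

View pics/w28.png

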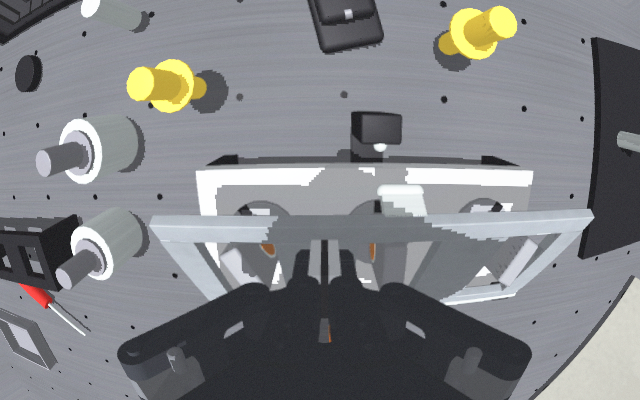

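arm_command(commands=[[[0,-0.6,0.6,0,0,0],[0,-0.5,0.7,0,0,0],[0,-0.5,0.7,0,0,0],[0,-0.4,0.7,0,0,0],[0,0,0,0,0,0]]])

```text
time: 54.05
position: [0.5855, -0.1816, 0.1247]
eef_rot: [-0.707, 0.707, -0.003, -0.0]
force: [0.1, 0.7, -1.0]
opening: 0.001
```

```bash
python3 - <<'E'
from h import *
st();go([.592,-.18,.115],-90);wsnap('w29')
E
```

```text
t 54.05 pos [ 0.5855 -0.1816  0.1247] yaw -90.06 tilt 0.39 F [ 0.1  0.7 -1. ] op 0.001
shift cm [-0.17 -0.65  0.97] |1.2| rows 0.3 turn [-0.27 -0.28 -0.05]
```

View pics/w29.png

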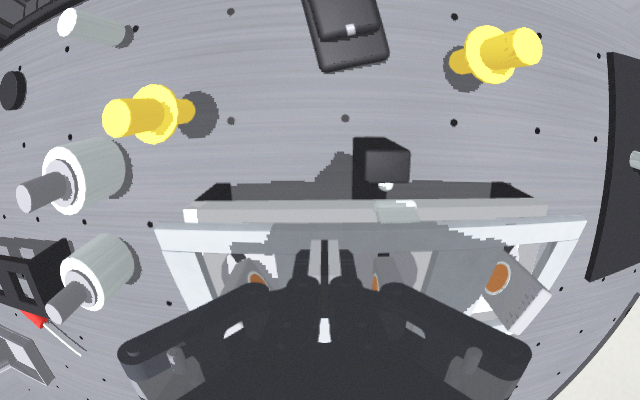

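arm_command(commands=[[[0.5,-0.2,-1,-0.2,-0.2,0],[1.5,-0.4,-0.2,0,0,0],[1.2,-0.4,0,0,0,0],[0.6,-0.2,0,0,0,0],[0,0,0,0,0,0],[0,0,0,0,0,0]]])

```text
time: 54.6
position: [0.598, -0.2203, 0.138]
eef_rot: [0.707, -0.707, 0.001, -0.0]
force: [0.6, 0.6, -0.3]
opening: -0.0
```

```bash
python3 - <<'E'
from h import *
st();go([.5985,-.222,.125],-90)
E
```

```text
t 54.60 pos [ 0.598  -0.2203  0.138 ] yaw -89.99 tilt 0.12 F [ 0.6  0.6 -0.3] op -0.000
shift cm [ 0.17 -0.04  1.3 ] |1.3| rows 0.3 turn [-0.11 -0.06  0.01]
```

arm_command(commands=[[[0.1,0,0.6,0,0,0],[0,0,0.6,0,0,0],[0,0,0.6,0,0,0],[0,0,0.5,0,0,0],[0,0,0.4,0,0,0],[0,0,0,0,0,0]]])

```text
time: 55.1
position: [0.5979, -0.2192, 0.1079]
eef_rot: [0.708, -0.706, 0.001, -0.001]
force: [0.3, -0.2, 0.6]
opening: 0.001
```

```bash
python3 - <<'E'
from h import *
st();go([.5985,-.222,.092],-90); wsnap('w30')
E
```

```text
t 55.10 pos [ 0.5979 -0.2192  0.1079] yaw -89.89 tilt 0.12 F [ 0.3 -0.2  0.6] op 0.001
shift cm [ 0.28 -0.06  1.59] |1.6| rows 0.4 turn [-0.12 -0.03  0.11]
```

View pics/w30.png

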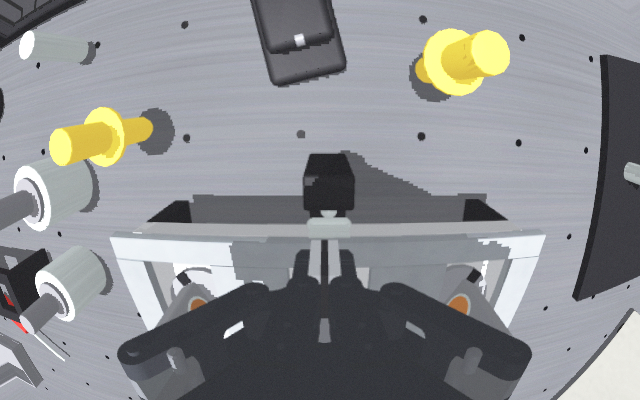

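Frame is nearly level, with the tongue at the catch (328,222). Pressing through it.

arm_command(commands=[[[0.1,0,0.4,0,0,0],[0,0,0.4,0,0,0],[0,0,0.4,0,0,0],[0,0,0,0,0,0]]])

```text
time: 55.48
position: [0.599, -0.2203, 0.1047]
eef_rot: [0.708, -0.706, 0.003, -0.002]
force: [0.2, 0.1, 0.6]
opening: 0.0
```

```bash
python3 - <<'E'
from h import *
st()
E
```

```text
t 55.48 pos [ 0.599  -0.2203  0.1047] yaw -89.84 tilt 0.44 F [0.2 0.1 0.6] op 0.000
```

arm_command(commands=[[[0,0,0.5,-0.3,0,0],[0,0,0.5,0,0,0]]])

```text
time: 55.65
position: [0.6004, -0.2208, 0.0985]
eef_rot: [0.708, -0.706, 0.004, -0.001]
force: [-3.3, 2.5, 3.6]
opening: -0.006
```

arm_command(commands=[[[0,0,0.7,0,0,0],[0,0,0.7,0,0,0]]])

```text
time: 55.82
position: [0.6014, -0.2213, 0.0912]
eef_rot: [0.708, -0.706, 0.006, -0.001]
force: [-32.2, 12.0, 63.3]
opening: 0.001
```

arm_command(commands=[[[0,0,-0.3,0,0,0],[0,0,-0.5,0,0,0],[0,0,0,0,0,0]]])

```text
time: 56.07
position: [0.6019, -0.2216, 0.1021]
eef_rot: [0.708, -0.706, 0.007, -0.002]
force: [0.6, -0.2, 0.3]
opening: -0.001
```

```bash
python3 - <<'E'
from h import *
st(); wsnap('w31')
E
```

```text
t 56.07 pos [ 0.6019 -0.2216  0.1021] yaw -89.83 tilt 0.88 F [ 0.6 -0.2  0.3] op -0.001
```

View pics/w31.png

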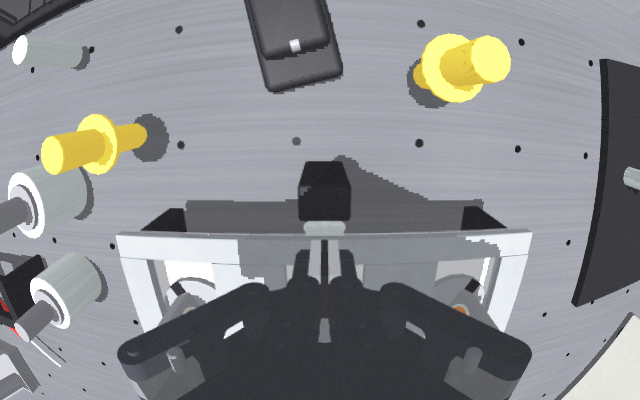

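The pressing reached the hard stop (z 0.091, a brief 63 N fingertip reading). The frame looks level and the tongue is under the catch. Lifting clear to check.

arm_command(commands=[[[0,0,-1,-0.8,0,0],[0,0,-2,0,0,0],[0,0,-3,0,0,0],[0,0,-3.5,0,0,0],[0,0,-3.5,0,0,0],[0,0,-3.5,0,0,0],[0,0,-3.5,0,0,0],[0,0,0,0,0,0],[0,0,0,0,0,0],[0,0,0,0,0,0]]])

```text
time: 56.95
position: [0.6009, -0.22, 0.2909]
eef_rot: [0.708, -0.706, -0.01, 0.009]
force: [0.0, -0.4, 0.1]
opening: 0.005
```

arm_command(commands=[[[-3,0,0,0,0,0],[-3,0,0,0,0,0],[-3,0,0,0,0,0],[0,0,0,0,0,0],[0,0,0,0,0,0],[0,0,0,0,0,0]]])

```text
time: 57.45
position: [0.5989, -0.1276, 0.2776]
eef_rot: [-0.707, 0.707, 0.018, -0.013]
force: [1.0, -0.2, 0.3]
opening: -0.002
```

```bash
python3 - <<'E'
from h import *
st(); im=wsnap('w32'); s=snap('scene','scene4'); snap('top','top4')
cv2.imwrite('pics/scene4c.png',cv2.resize(s[120:310,130:390],None,fx=3,fy=3,interpolation=cv2.INTER_CUBIC))
cv2.imwrite('pics/w32c.png',cv2.resize(im[80:300,200:560],None,fx=2.2,fy=2.2,interpolation=cv2.INTER_CUBIC))
E
```

```text
t 57.45 pos [ 0.5989 -0.1276  0.2776] yaw -90.03 tilt 2.59 F [ 1.  -0.2  0.3] op -0.002
```

View pics/scene4c.png

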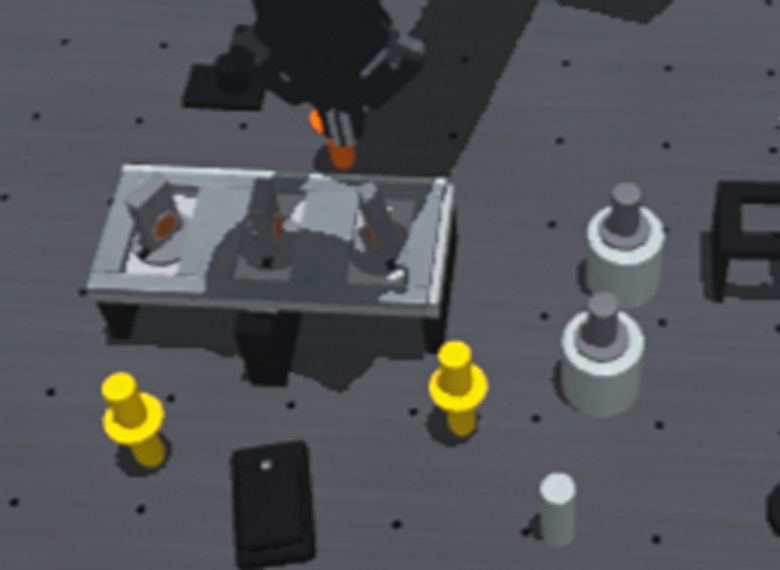

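View pics/w32c.png

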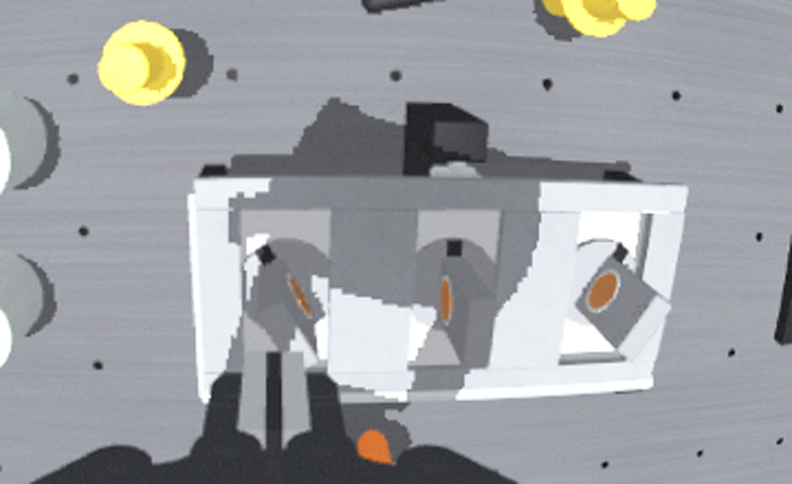

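View pics/top4.png

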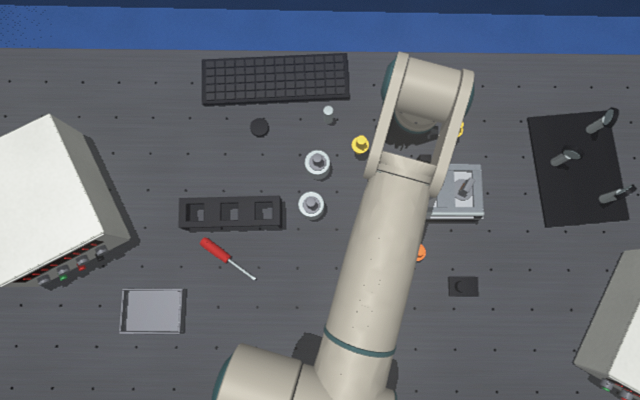

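```bash
python3 - <<'E'
from h import *
for a,b in [((195,180),(440,305)),((687,186),(88,291))]:
    p,e=tri([W('w32',200+a[0]/2.2,80+a[1]/2.2),ray('scene',130+b[0]/3,120+b[1]/3)]); print(np.round(p,4),np.round(e,1))
s=manip.observe();print(s['time'],s['force'])
E
```

```text
[ 0.5978 -0.0813  0.0762] [5.2 5.2]
[ 0.6073 -0.3544  0.0912] [1.6 1.6]
57.6 [0.08874011 0.40116405 1.03218799]
```

```bash
python3 - <<'E'
from h import *
print(manip.hand_in())
E
```

```text
the job is handed in; nothing more can be done
None
```

The job is done and handed in at about 57.6 s of the 210 s. No verdict was reported.

- **Plugs:** both grey dust plugs came out of bores B and C. Each now stands in its own steel ring, and the last pictures show them down to their collars.
- **Holders:** the three holders are in bores A, B and C with their keys in the keyways and their collars on the plate. They went in without notable force. I judged "home" by the gripper height at release, which matched the height they hung at in the rack, and by the pictures.
- **Frame:** it was swung over and pressed past the catch. After the gripper lifted away it stayed level, with the tongue under the catch.
- **Frame height check:** the front right corner measured 91 mm high, against 92 mm expected when shut. The left corner's two-view match was poor (76 mm, rays missing each other by 5 mm), so I discarded it as a mismatched point.

- **Force at the catch:** pressing to the hard stop gave a brief fingertip force reading of about 72 N in total (63 N vertical). That is under the 120 N wrist limit. I took the 40 N limit to apply to the arm and gripper body, not the fingertips.
- **Ring 2:** it reads about 14 mm from its first position in the top camera. It may have been the announced nudge, or just a coarse first reading. I measured it again before placing the plug.
- **Other objects:** the bystanders visible in the last pictures look where they were, apart from the ones the arm hid.

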